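Make up two post-mounting kits from stock

TASK

Make up the two mounting kits from the stock. Into the large tray go the lens tube, the longest of the three steel posts and the post holder; into the small tray go the beam block and the middle-length post. Seat every part fully down in the nest cut for it, tube and posts lying, post holder and beam block standing upright, let go of them, and leave the shortest post lying where it is.

Things in the scene. Friction and masses are not known exactly. Their poses are not given: they have to be found in the camera images.
- large_tray: grey fixed kit tray, 124 (x) x 142 (y) x 10 mm; origin: centre of underside; -x side (bright label plate) faces the robot. Nest floors at z 4 mm. Nests, mm: groove 29 (x) x 117 (y) at x -31.5, y 0 for the longest post; rectangle 47 x 67 at x 26, y -28 for the lens tube (part lengths along tray y); round, diameter 48, at x 26, y 37.5 for the post holder's foot.
- small_tray: grey fixed kit tray, 110 (x) x 112 (y) x 10 mm; origin: centre of underside; -x side (bright label plate) faces the robot. Nest floors at z 4 mm. Nests, mm: groove 29 (x) x 92 (y) at x -24.5, y 0 for the middle post; shorter slot 28 x 66 at x 27, y 0 for the beam block standing on edge (lengths along tray y).
- stock_caddy: grey fixed sheet-steel caddy, 124 (x) x 137 (y) mm; origin: centre of underside; 10 mm front lip at -x towards the robot. Floor 3 mm. Two bays 64 mm wide at y +33.5 and -33.5 mm, walls 32 mm high (front 20), back wall 44 mm, inner face at x 59 mm. One bay: lens tube, with the post holder in front of it. Other bay: beam block. Which bay varies.
- lens_tube: loose black threaded tube lying across its bay, 51 mm long (its y), 31 mm diameter (x, z), collides as a box; origin: middle of underside; 50-100 g. Grip across its x: room for a finger behind it (+x), but none in front until the post holder there is taken out, nor at its ends (walls).
- post_holder: loose black cylinder standing upright, 81 mm high; foot diameter 32 mm, 6 mm high; barrel diameter 24 mm; their axis is at x 0, y +4 mm from the origin (underside, z up). Light knob of 10 mm diameter on the -y side, 52 mm up, out to y -20 mm. 110-225 g. Stands about 5 mm in front of the lens tube; grip the top 25 mm of the barrel across its x.
- beam_block: loose black plate with a small warning sign, standing on edge in the other bay: 12 mm thick (x), 50 wide (y), 50 high (z); origin: middle of underside; 105-210 g. Thickness runs along the caddy's x.
- long_post: longest of three bright steel posts on the table: 101 mm long (y), 13 mm thick (x, z), loose, 90 g; origin: middle of underside. Collides as a square bar, does not roll.
- middle_post: middle-length bright steel post lying on the table: 76 mm long (y), 13 mm thick (x, z), loose, 70 g; origin: middle of underside. Does not roll.
- short_post: shortest bright steel post lying on the table: 51 mm long (y), 13 mm thick, loose, 50 g; origin: middle of underside. Belongs to neither kit; stays where it lies.
- post_cross: fixed rod stand of the room behind the posts, not part of the job; keep the hand and arm clear of it: foot 50 (x) x 90 (y) mm, upright rod of 13 mm diameter 394 mm high at x 0.65, y -0.10 m of the robot's base frame, with a thin crossbar 205 mm up at x 0.63 m, from y -0.165 to -0.03 m.

How it is judged:
By the outcome, as a careful person would: the job done as asked, in the order asked, and still so for the second after the job is handed in, with the robot touching nothing.
It also fails if it takes over 120 s, if anything falls off the work surface, if the arm or the gripper's body presses on something with over 40 N, if the wrist force passes 120 N, or if a joint passes its speed limit or range.

ROBOT

A 6-joint arm with a two-finger parallel gripper is mounted at the origin on a cart in front of the work surface, level with it; the furniture and walls round the work are solid. World frame = base frame: x ahead of the robot, y to its left, z up, the work surface at z = 0. Lengths are in m, angles in rad, forces in N, time in s.
With the tool pointing down it reaches from about 0.225 to 0.875 m from the base axis. Payload 3.4 kg.
Tool frame: the origin (TCP) lies between the finger pads; the fingertips stand 22 mm ahead of it and the grasp point (between the pads) lies 3 mm ahead of it (manip.finger_overhang is the distance from the TCP to the fingertips, in m); z points along the fingers, y is the line along which they close (so a half turn about z gives the same grasp; the last joint's range is limited). The gripper opens to 85 mm and grips with 20 to 120 N. Pads are 22 mm wide; open, the fingers measure 114 mm over their backs; the gripper's body (76 mm by 85 mm) begins 54 mm behind the grasp point. The pads swing forward as they close: fully open they stand 13 mm farther back than shut.
Start: joints at [-1.26, 0.276, 1.505, -0, 1.361, -0.121], TCP at [0.241, -0.522, 0.253] pointing down, gripper open.
Joint ranges: [-2.89, 2.89], [-0.75, 2.08], [0.22, 2.7], [-1.18, 4.32], [0.11, 2.71], [-2.7, 2.7]. Speed limits (rad/s): [2.57, 2.57, 3.14, 3.14, 3.14, 3.14].

INTERFACE

Orientations are given as a unit quaternion [w, x, y, z].
In Python, from rig import get_state, eyes, order, manip gives the robot as it stands.
- The arm moves only by the tool drive_tool, never from a script. Its argument "rows" is a list of rows, each a list of 4 numbers: the shift along the tool's x, y, z in units of 25 mm (1.0 is 25 mm), then the turn about the tool's z in units of 6 degrees (1.0 is 6 degrees). A call has exactly 8 rows; each row is the pose to reach, as a shift and turn from the pose commanded when the call began, along the tool's axes at that moment; what a row does not reach only later rows make up. A row lasts 1/12 s, in which the tool goes at most 41.7 mm and 7.16 degrees, less where a joint would pass 70% of its speed; a pose out of reach is approached as far as the arm can. A call with a gripper value outside its range is refused whole. "grip" is the finger opening in mm, from 0 to 85.4, set as the call begins (left out, the last holds). The fingers move at their own pace and stop on an object; "newtons" is the grip in N (left out, the last holds). Time passes only in rows, so rows that repeat a pose let the fingers close, or fill a call up. It gives the time, the measured TCP pose, the force, the opening and the grip force at its end, in the units of the state.
- get_state(): the state, without advancing time (a new reading comes with each control period).
- eyes.get_image(name): name is "side" or "top" or "wrist"; returns (picture, depth): 420x560x3 uint8, red, green, blue; 420x560 float32, m along the optical axis (not along the pixel's ray), 0 where there is no reading.
- eyes.camera_info(name): a dict with "fx", "fy", "cx", "cy" (pixels), "R" (3x3) and "t" (3): a world point X has camera coordinates R X + t. Camera axes: x right, y down, z forward; pixel columns grow to the right and rows downward; lengths in m; the calibration is good to about 2 mm. A picture is of the moment at which its call begins: read the wrist's pose just before it. camera_info takes no time and is no camera call; for the wrist camera it gives the pose at the moment of the call.
- order.sign_off(): hands the job in; it is judged then, once.
The state is a dict: "clock": time; "qpos": joint angles; "qd": joint speeds; "effort": joint torques, N m; "position": TCP position; "ee_rot": TCP orientation; "contact_force": force on the tool from outside, world axes, zero at the start; "moment": the same for the moment, N m; "width": finger opening in m; "gripper_force": force on a finger pad.
Only numpy, scipy, OpenCV 4.12 (cv2) and the standard library are available. Lean on these libraries where they do the work, as an engineer would, in place of code of your own. Each camera call takes 0.05 s, during which the arm holds its last target. There are 200 camera calls.

## Working session

There is one attempt and no reset: what is moved stays moved. The work goes in short steps, Python scripts to look and compute and a tool call to move; the robot and the scene stay as the last step left them, time stands still between calls to the robot, and variables do not carry over. Pictures are saved under pics/ and viewed, at most 17 in all, crops included, and the job is handed in when it is done.

Besides the shell and the picture viewer there is one more tool, called in YAML: its name, and indented under it one key for each argument. drive_tool: Moves the arm, as the interface text tells. Its arguments: {"type":"object","properties":{"rows":{"type":"array","items":{"type":"array","items":{"type":"number"}}},"grip":{"type":"number"},"newtons":{"type":"number"}},"required":["rows"]}

```bash
ls; mkdir -p pics; python3 - <<'E'
from rig import get_state, eyes, order, manip
import cv2,numpy as np
print(get_state()); print([a for a in dir(manip) if a[0]!='_'])
for n in ("top","side"):
    im,d=eyes.get_image(n); cv2.imwrite(f"pics/{n}0.png",im[...,::-1]); np.savez(f"{n}0.npz",im=im,d=d)
    print(n,eyes.camera_info(n))
E
```

```text
pics
{'clock': 0.0, 'qpos': array([-1.25996796e+00,  2.76623588e-01,  1.50616177e+00, -3.33925568e-06,
        1.36070302e+00, -1.20988406e-01]), 'qd': array([ 9.21100643e-04,  9.67441903e-05, -1.40374507e-03, -3.09525724e-04,
        7.63350331e-04, -9.14601510e-04]), 'effort': array([ 2.20630704e-03, -4.16773975e+01, -2.45805842e+01,  6.57841201e-05,
        1.09090985e-02, -2.37840254e-05]), 'position': array([ 0.24049581, -0.52173893,  0.25241196]), 'ee_rot': array([-9.43440251e-04,  9.76781675e-01,  2.14235059e-01, -9.14612176e-05]), 'contact_force': array([ 0.50358451, -0.15129479,  0.31306896]), 'moment': array([-0.01341233, -0.03898717,  0.02738479]), 'gripper_force': 0.0, 'width': 0.08542053831030542}
['MotionError', 'finger_overhang']
top {'fx': 430.04624798286625, 'fy': 430.04624798286625, 'cx': 280.8806649304099, 'cy': 205.41177470535155, 'R': array([[-0.01312722, -0.99991062,  0.00253342],
       [-0.97850897,  0.01232473, -0.20583562],
       [ 0.205786  , -0.00518103, -0.9785833 ]]), 't': array([0.13186268, 0.55503134, 0.83358088])}
side {'fx': 395.46001723722685, 'fy': 395.46001723722685, 'cx': 274.72843937967207, 'cy': 208.3757227162815, 'R': array([[-0.99801199, -0.06292627, -0.00351408],
       [-0.02456435,  0.43972792, -0.89779505],
       [ 0.05804013, -0.8959239 , -0.44039948]]), 't': array([ 0.55910351, -0.01090127,  0.96901155])}
```

View pics/top0.png

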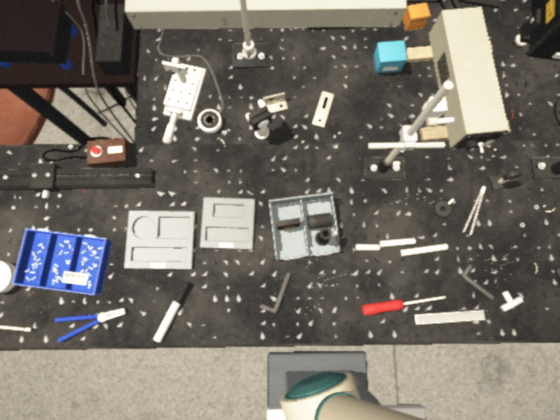

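View pics/side0.png

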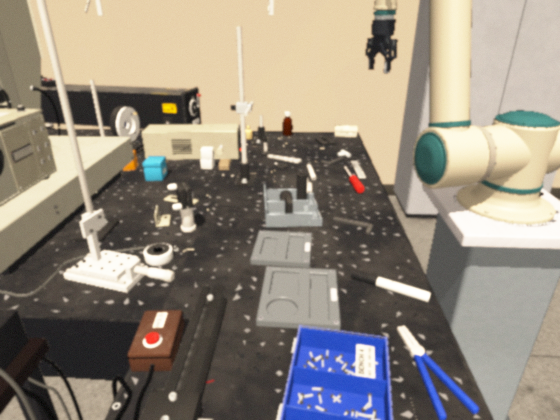

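The top view shows the large tray at (160,240), the small tray at (228,222), the caddy at (305,225) and the posts at about (368,247), (398,243) and (424,250). I'll zoom in on the posts and caddy.

```bash
cat > h.py <<'E'
import numpy as np,cv2
from rig import get_state, eyes
def ray(c,u,v):
    "camera centre and world direction of pixels"
    R,t=np.array(c["R"]),np.array(c["t"])
    d=np.stack([(np.asarray(u,float)-c["cx"])/c["fx"],(np.asarray(v,float)-c["cy"])/c["fy"],np.ones(np.shape(u))],-1)
    return -R.T@t, d@R
def onplane(c,u,v,z):
    o,d=ray(c,u,v); return o+d*((z-o[2])/d[...,2])[...,None]
def deproj(c,d):
    v,u=np.mgrid[:d.shape[0],:d.shape[1]]
    o,r=ray(c,u,v); P=o+r*d[...,None]; P[d==0]=np.nan; return P
def proj(c,X):
    p=np.asarray(X)@np.array(c["R"]).T+c["t"]; return np.stack([c["fx"]*p[...,0]/p[...,2]+c["cx"],c["fy"]*p[...,1]/p[...,2]+c["cy"]],-1)
E
python3 - <<'E'
from h import *
z=np.load("top0.npz"); im=z["im"][...,::-1]; c=eyes.camera_info("top")
cv2.imwrite("pics/crop0.png",cv2.resize(im[180:290,260:460],None,fx=4,fy=4,interpolation=cv2.INTER_CUBIC))
P=deproj(c,z["d"])
for u,v in [(160,240),(140,255),(228,222),(250,230),(305,225),(424,250),(368,247),(398,242),(330,280),(350,270)]: print(u,v,P[v,u].round(3))
# posts: bright contours
g=im[180:290,340:470].min(2); m=(g>150).astype(np.uint8)
for k in cv2.findContours(m,cv2.RETR_EXTERNAL,cv2.CHAIN_APPROX_NONE)[0]:
    if cv2.contourArea(k)>40:
        b=cv2.boxPoints(cv2.minAreaRect(k+np.array([340,180],np.int32)))
        w=onplane(c,b[:,0],b[:,1],.013); e=[w[1]-w[0],w[2]-w[1]]; L=[np.linalg.norm(x) for x in e]; l=e[int(np.argmax(L))]
        print(w.mean(0).round(4),np.round(L,4),"ang from y",np.degrees(np.arctan2(-l[0],l[1])).round(1))
E
```

```text
160 240 [0.494 0.385 0.009]
140 255 [0.463 0.427 0.006]
228 222 [0.531 0.24  0.01 ]
250 230 [0.513 0.192 0.012]
305 225 [0.524 0.072 0.001]
424 250 [ 0.465 -0.181  0.01 ]
368 247 [ 0.473 -0.061  0.009]
398 242 [ 0.483 -0.125  0.013]
330 280 [ 0.405  0.022 -0.001]
350 270 [ 0.426 -0.022  0.001]
[ 0.4669 -0.1791  0.013 ] [0.1023 0.0135] ang from y -172.7
[ 0.4793 -0.0951  0.013 ] [0.1358 0.0183] ang from y -171.7
```

View pics/crop0.png

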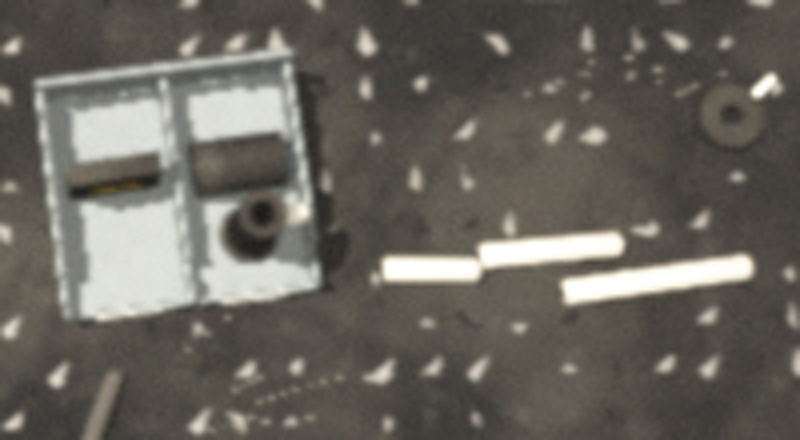

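The crop shows the beam block in the left (+y) bay, at crop (115,170). The tube (240,160) and holder (260,220) are in the right bay. The short post (430,268) nearly touches the middle post (550,250), and the long post (655,278) is separate. Next I'll bring the wrist camera over.

```bash
cat >> h.py <<'E'
def yaw(s=None):
    w,x,y,z=(s or get_state())["ee_rot"]; return np.degrees(np.arctan2(2*(x*y+w*z),1-2*(y*y+z*z)))
def go(x,y,z,a):
    "rows' numbers that bring the TCP to x,y,z with yaw a (deg)"
    s=get_state(); q=s["ee_rot"]; from scipy.spatial.transform import Rotation as T
    M=T.from_quat([q[1],q[2],q[3],q[0]]).as_matrix(); d=M.T@(np.array([x,y,z])-s["position"])/.025
    print("now",s["position"].round(4),"yaw",yaw(s).round(1),"go",d.round(2),"turn",round((-(a-yaw(s))+180)%360-180,2)/6)
E
python3 - <<'E'
from h import *
c=eyes.camera_info("wrist"); print("cam at",(-np.array(c["R"]).T@c["t"]),"fx",c["fx"],"R",np.array(c["R"]).round(3)); go(.44,-.08,.30,96)
E
```

```text
cam at [ 0.30051144 -0.49491083  0.37377433] fx 372.5706433948571 R [[ 0.419 -0.908 -0.002]
 [-0.875 -0.405  0.265]
 [-0.241 -0.109 -0.964]]
now [ 0.2405 -0.5218  0.2525] yaw 24.7 go [ 14.64 -12.71  -1.88] turn -11.876666666666667
```

drive_tool:
  rows:
    - [1.6, -1.4, -0.5, -1.2]
    - [3.2, -2.8, -1, -2.4]
    - [4.8, -4.2, -1.4, -3.6]
    - [6.4, -5.6, -1.9, -4.8]
    - [8, -7, -1.9, -6]
    - [9.6, -8.4, -1.9, -7.2]
    - [11.2, -9.8, -1.9, -8.4]
    - [12.8, -11.2, -1.9, -9.6]

```text
clock: 0.77
position: [0.375, -0.2199, 0.2989]
ee_rot: [0.0, 0.753, 0.658, 0.0]
contact_force: [1.3, -0.8, 0.7]
width: 0.0853
gripper_force: 0.0
```

```bash
python3 -c "
from h import *
go(.44,.0,.30,96.4)"
```

```text
now [ 0.375  -0.2199  0.2989] yaw 82.4 go [ 9.07  1.41 -0.04] turn -2.341666666666667
```

drive_tool:
  rows:
    - [1.5, 0.2, 0, -0.6]
    - [3, 0.4, 0, -1.2]
    - [4.5, 0.7, 0, -1.8]
    - [6, 0.9, 0, -2.3]
    - [7.5, 1.1, 0, -2.3]
    - [9, 1.4, 0, -2.3]
    - [9, 1.4, 0, -2.3]
    - [9, 1.4, 0, -2.3]

```text
clock: 1.43
position: [0.4406, -0.0021, 0.2984]
ee_rot: [-0.0, 0.668, 0.744, -0.0]
contact_force: [0.2, 1.1, 0.4]
width: 0.0854
gripper_force: 0.0
```

```bash
cat >> h.py <<'E'
def shot(n):
    c=eyes.camera_info("wrist"); im,d=eyes.get_image("wrist"); cv2.imwrite(f"pics/{n}.png",im[...,::-1])
    np.savez(n+".npz",im=im,d=d,**c); return c,im[...,::-1],d
E
python3 -c "
from h import *
print(get_state()['position']); shot('w1'); go(.44,.25,.30,96.4)"
```

```text
[ 0.44064103 -0.00211639  0.29840477]
now [ 0.4404 -0.0035  0.2984] yaw 96.0 go [10.08  1.04 -0.07] turn -0.06999999999999999
```

View pics/w1.png

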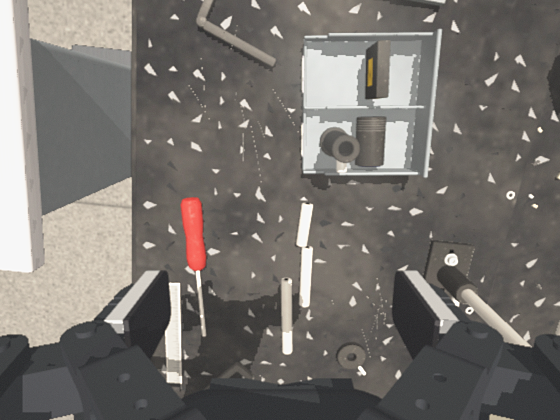

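The wrist picture shows the caddy at (370,105), the block at (377,70), the tube at (370,141) and the holder at (342,147). The posts are at (305,224), (306,277) and (287,315). Next is the trays, which also gives a second view of the caddy.

drive_tool:
  rows:
    - [1.3, 0.1, 0, 0]
    - [2.6, 0.3, 0, 0]
    - [3.9, 0.4, 0, 0]
    - [5.2, 0.5, 0, 0]
    - [6.5, 0.7, 0, 0]
    - [7.8, 0.8, 0, 0]
    - [9, 0.9, 0, 0]
    - [9, 0.9, 0, 0]

```text
clock: 2.15
position: [0.4405, 0.2249, 0.2984]
ee_rot: [-0.001, 0.67, 0.743, 0.001]
contact_force: [-0.0, -0.7, 0.3]
width: 0.0855
gripper_force: 0.0
```

```bash
python3 -c "
from h import *
shot('w2'); go(.44,.25,.30,96.4)"
```

```text
now [0.4405 0.2225 0.2984] yaw 95.9 go [ 1.1   0.09 -0.06] turn -0.08166666666666667
```

View pics/w2.png

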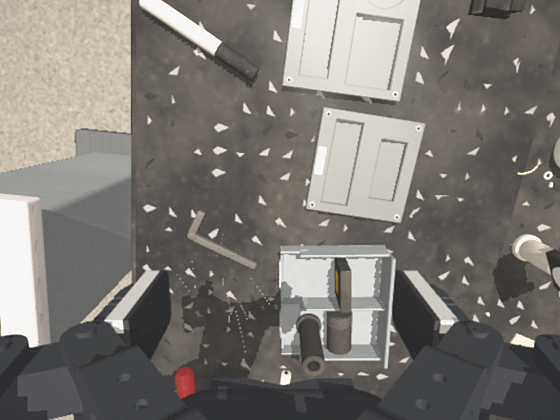

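The picture shows the small tray whole at (365,165), the large tray cut off at the top edge (350,50), and the caddy at (338,305). One more view is needed for the large tray.

drive_tool:
  rows:
    - [1.3, 0.1, 0, 0]
    - [2.6, 0.2, 0, 0]
    - [3.9, 0.3, 0, 0]
    - [5.2, 0.4, 0, 0]
    - [5.4, 0.4, 0, 0]
    - [5.4, 0.4, 0, 0]
    - [5.4, 0.4, 0, 0]
    - [5.4, 0.4, 0, 0]

```text
clock: 2.87
position: [0.437, 0.3552, 0.2987]
ee_rot: [0.001, 0.671, 0.741, -0.001]
contact_force: [-0.2, 0.4, -0.4]
width: 0.0852
gripper_force: 0.0
```

```bash
python3 -c "
from h import *
c,im,d=shot('w3'); go(.44,.3,.30,96.4)
for n in ('w1','w2','w3'):
    z=np.load(n+'.npz'); P=deproj(z,z['d']); np.save(n+'P.npy',P)
"
```

```text
now [0.4369 0.3554 0.2988] yaw 95.7 go [-2.22 -0.1  -0.04] turn -0.11833333333333333
```

View pics/w3.png

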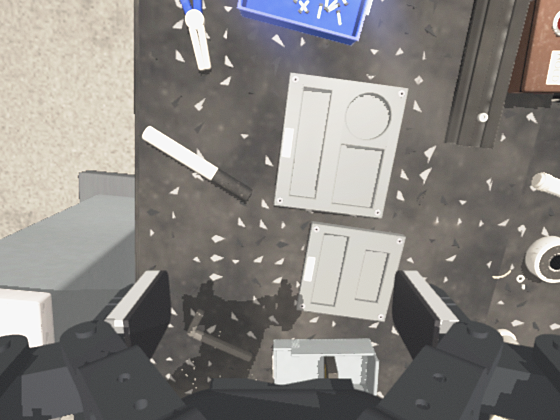

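The picture shows both trays whole: large at (340,145), with its round nest at (368,116), and small at (352,270). Now I'll measure.

```bash
cat > m.py <<'E'
from h import *
Z={n:dict(np.load(n+".npz")) for n in("w1","w2","w3")}; PP={n:np.load(n+"P.npy") for n in Z}
def comps(n,box,lo,hi,amin):
    x0,y0,x1,y1=box; g=Z[n]["im"][y0:y1,x0:x1].astype(int); hsv=cv2.cvtColor(g.astype(np.uint8),cv2.COLOR_RGB2HSV)
    m=((g.mean(2)>=lo)&(g.mean(2)<=hi)&(hsv[...,1]<70)).astype(np.uint8)
    m=cv2.morphologyEx(m,cv2.MORPH_OPEN,np.ones((3,3)))
    return [k+np.array([x0,y0],np.int32) for k in cv2.findContours(m,cv2.RETR_EXTERNAL,cv2.CHAIN_APPROX_NONE)[0] if cv2.contourArea(k)>amin]
def rect(n,k,z):
    w=onplane(Z[n],k[:,0,0],k[:,0,1],z)[:,:2]
    (cx,cy),(a,b),t=cv2.minAreaRect((w*1000).astype(np.float32)); B=cv2.boxPoints(((cx,cy),(a,b),t))
    e=[B[1]-B[0],B[2]-B[1]]; t=np.degrees(np.arctan2(e[0][1],e[0][0]))
    t=(t+45)%90-45
    return np.array([cx,cy]),t,[np.linalg.norm(v) for v in e]
def tri(n1,p1,n2,p2):
    (o1,d1),(o2,d2)=ray(Z[n1],*p1),ray(Z[n2],*p2); s=np.linalg.lstsq(np.stack([d1,-d2],1),o2-o1,rcond=None)[0]
    A,B=o1+s[0]*d1,o2+s[1]*d2; return (A+B)/2,np.linalg.norm(A-B)
E
python3 - <<'E'
from m import *
for n,box in (("w3",(265,60,420,222)),("w3",(290,215,415,330)),("w2",(295,95,440,235))):
    for k in comps(n,box,120,255,3000):
        print(n,[np.round(v,1) for v in rect(n,k,.01)], "depth z",np.nanmedian(PP[n][k[:,0,1],k[:,0,0],2]).round(4))
# corner triangulation of small tray w2/w3
def corners(n,box):
    k=max(comps(n,box,120,255,3000),key=cv2.contourArea); b=cv2.boxPoints(cv2.minAreaRect(k)); return b[np.argsort(np.arctan2(*(b-b.mean(0)).T))]
for a,b in zip(corners("w2",(295,95,440,235)),corners("w3",(290,215,415,330))): print("tri",*[np.round(v,4) for v in tri("w2",a,"w3",b)])
# posts
for k in comps("w1",(265,195,330,365),140,255,60): print("post",[np.round(v,1) for v in rect("w1",k,.013)],cv2.boundingRect(k))
for u,v in((305,224),(306,277),(287,300)): print(PP["w1"][v,u].round(4))
P=PP["w1"]; 
def cloud(name,m):
    q=P[m]; print(name,len(q),np.nanmedian(q,0).round(4),"z95",np.nanpercentile(q[:,2],95).round(4)); 
    (cx,cy),(a,b),t=cv2.minAreaRect((q[:,:2]*1000).astype(np.float32)); print("  rect",round(cx,1),round(cy,1),round(a,1),round(b,1),round(t,1))
dark=(Z["w1"]["im"].max(2)<95)|(Z["w1"]["im"][...,0].astype(int)-Z["w1"]["im"][...,2]>60)
def bx(x0,y0,x1,y1):
    m=np.zeros(P.shape[:2],bool); m[y0:y1,x0:x1]=1; return m
z=P[...,2]
cloud("block top",bx(360,35,395,102)&dark&(z>.048)); cloud("tube",bx(354,112,388,168)&dark&(z>.027)&(z<.04)); cloud("holder top",bx(320,125,362,165)&(z>.079)); cloud("knob",bx(325,150,362,178)&(z>.045)&(z<.065))
m=bx(290,25,445,190)&(z>.028)&~dark; cloud("caddy",m)
E
```

```text
w3 [array([503.2, 398.3]), np.float32(-1.3), array([141.8, 170.5], dtype=float32)] depth z 0.0008
w3 [array([531.6, 237.8]), np.float32(6.7), array([140.9, 131.4], dtype=float32)] depth z 0.0012
w2 [array([526.6, 246.8]), np.float32(-3.0), array([117.2, 124.1], dtype=float32)] depth z 0.0021
tri [0.4614 0.3105 0.048 ] 0.0133
tri [0.4585 0.2113 0.0918] 0.0149
tri [0.5984 0.174  0.0085] 0.0325
tri [ 0.6124  0.2976 -0.0572] 0.0019
post [array([ 465.3, -178.7]), np.float32(7.1), array([104.7,  12.9], dtype=float32)] (281, 278, 12, 77)
post [array([476.8, -98. ]), np.float32(7.4), array([130.4,  18.5], dtype=float32)] (296, 203, 17, 105)
[ 0.4729 -0.058   0.0121]
[ 0.4821 -0.1227  0.0136]
[ 0.4632 -0.1562  0.0116]
block top 66 [0.5174 0.1009 0.0505] z95 0.0531
  rect 516.2 108.5 4.6 48.0 14.0
tube 158 [0.5202 0.0365 0.0289] z95 0.031
  rect 528.5 42.5 25.2 50.2 7.1
holder top 484 [0.4929 0.0377 0.0847] z95 0.0859
  rect 493.0 37.5 24.0 24.8 52.1
knob 132 [0.4956 0.0197 0.0598] z95 0.0625
  rect 492.0 23.1 17.4 20.6 7.7
caddy 4917 [0.5293 0.0681 0.0353] z95 0.0847
  rect 528.0 77.9 102.9 137.0 6.3
```

```bash
python3 - <<'E'
import m; from m import *
def comps2(n,box,ks=11):
    x0,y0,x1,y1=box; g=Z[n]["im"][y0:y1,x0:x1]; hsv=cv2.cvtColor(g,cv2.COLOR_RGB2HSV)
    mm=((g.min(2)>115)&(hsv[...,1]<70)).astype(np.uint8); mm=cv2.morphologyEx(mm,cv2.MORPH_CLOSE,np.ones((7,7))); mm=cv2.morphologyEx(mm,cv2.MORPH_OPEN,np.ones((ks,ks)))
    k=max(cv2.findContours(mm,cv2.RETR_EXTERNAL,cv2.CHAIN_APPROX_NONE)[0],key=cv2.contourArea)+np.array([x0,y0],np.int32); return cv2.convexHull(k)
B={}
for n,nm,box in (("w3","L",(262,60,422,222)),("w3","S",(290,217,415,332)),("w2","S",(295,98,440,235))):
    k=comps2(n,box,31 if nm=="L" else 25); print(n,nm,[np.round(v,1) for v in rect(n,k,.01)])
    pts=cv2.approxPolyDP(k,6,True)[:,0]; print(pts.tolist(),onplane(Z[n],pts[:,0],pts[:,1],.01).round(4)[:,:2].tolist())
    mk=np.zeros((420,560),np.uint8); cv2.fillConvexPoly(mk,k,1); q=PP[n][mk>0][:,2]; print("depth z hist",np.nanpercentile(q,[5,25,50,75,95]).round(4))
# posts by eroded split: bright hulls
g=Z["w1"]["im"]; mm=((g.min(2)>120)).astype(np.uint8)
for nm,box in (("short",(293,198,318,248)),("mid",(296,248,316,312)),("long",(278,272,298,360))):
    x0,y0,x1,y1=box; s=mm[y0:y1,x0:x1]; k=max(cv2.findContours(s,cv2.RETR_EXTERNAL,cv2.CHAIN_APPROX_NONE)[0],key=cv2.contourArea)+np.array([x0,y0],np.int32)
    print(nm,[np.round(v,1) for v in rect("w1",k,.013)],cv2.boundingRect(k))
v=np.vstack([np.hstack([cv2.resize(Z["w3"]["im"][60:330,260:425,::-1],None,fx=2.2,fy=2.2),cv2.resize(g[190:363,260:350,::-1],(309,594),interpolation=cv2.INTER_CUBIC)])]); cv2.imwrite("pics/z1.png",v)
E
```

```text
w3 L [array([503.9, 399.3]), np.float32(-2.1), array([144.1, 172. ], dtype=float32)]
[[410, 60], [421, 76], [421, 112], [382, 215], [277, 205], [289, 76]] [[0.5558, 0.4834], [0.5701, 0.4693], [0.5773, 0.4338], [0.5556, 0.3174], [0.435, 0.3171], [0.434, 0.4556]]
depth z hist [0.0001 0.0037 0.0053 0.0104 0.0115]
w3 S [array([528.4, 242.4]), np.float32(1.1), array([119. , 121.3], dtype=float32)]
[[311, 224], [402, 234], [385, 318], [301, 314], [297, 281]] [[0.4761, 0.2986], [0.5826, 0.2971], [0.5821, 0.1868], [0.478, 0.1819], [0.4681, 0.2257]]
depth z hist [0.0009 0.0045 0.0096 0.0106 0.0115]
w2 S [array([528.8, 240.8]), np.float32(-2.8), array([116. , 114.4], dtype=float32)]
[[322, 110], [420, 122], [401, 219], [308, 208]] [[0.4756, 0.2965], [0.5815, 0.2951], [0.5816, 0.1865], [0.4741, 0.1884]]
depth z hist [0.0019 0.0048 0.0098 0.0107 0.0117]
short [array([471.7, -59.1]), np.float32(-0.9), array([13.5, 53.7], dtype=float32)] (296, 202, 17, 46)
mid [array([ 481.4, -124.5]), np.float32(4.3), array([76.7, 13.7], dtype=float32)] (299, 248, 14, 60)
long [array([ 465. , -178.1]), np.float32(7.5), array([106.1,  13.2], dtype=float32)] (281, 277, 12, 78)
```

View pics/z1.png

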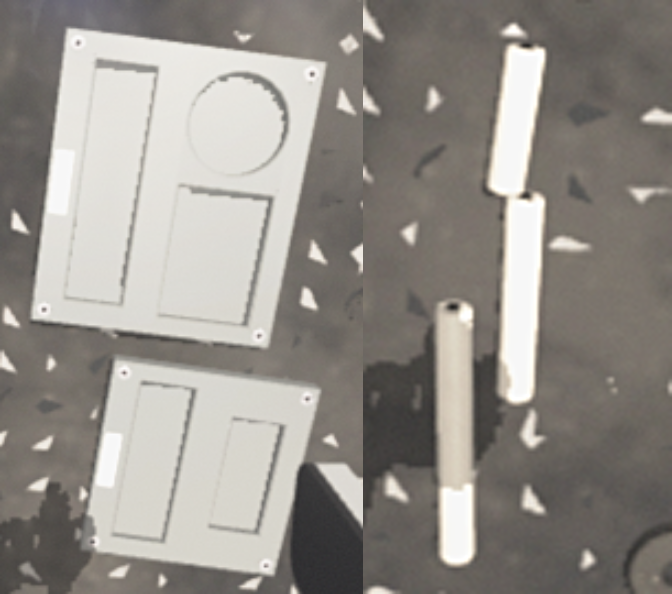

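The zoom shows the tray corners clearly: large at (67,28), (326,63), (268,348), (31,320) and small at (116,355), (320,385), (272,577), (90,550). The posts' orientation is clear too.

```bash
python3 - <<'E'
from m import *
def sub(n,pts,win=3):
    g=cv2.cvtColor(Z[n]["im"],cv2.COLOR_RGB2GRAY); return cv2.cornerSubPix(g,np.float32(pts)[:,None],(win,win),(-1,-1),(3,30,.01))[:,0]
z=lambda L:[((x+.5)/2.2-.5+260,(y+.5)/2.2-.5+60) for x,y in L]
def fit(W,sx,sy,off=(0,0)):
    T=np.array([[-sx,sy],[sx,sy],[sx,-sy],[-sx,-sy]])/2+off
    a=(W-W.mean(0));b=T-T.mean(0); th=np.arctan2((b[:,0]*a[:,1]-b[:,1]*a[:,0]).sum(),(a*b).sum()); c,s=np.cos(th),np.sin(th); R=np.array([[c,-s],[s,c]])
    o=W.mean(0)-R@T.mean(0); return o.round(1),np.degrees(th).round(2),np.abs(W-(T@R.T+o)).max().round(1)
SL=sub("w3",z([(67,28),(326,63),(268,348),(31,320)])); SS=sub("w3",z([(116,355),(320,385),(272,577),(90,550)]))
S2=sub("w2",[(326,108),(424,125),(399,222),(306,209)])
for nm,n,p,sx,sy in(("L","w3",SL,124,142),("S","w3",SS,110,112),("S","w2",S2,110,112)):
    W=onplane(Z[n],p[:,0],p[:,1],.01)[:,:2]*1000; print(nm,n,p.round(1).tolist(),W.round(1).tolist(),fit(W,sx,sy))
for a,b in zip(S2,SS): print("tri",*[np.round(v,4) for v in tri("w2",a,"w3",b)])
# nests of large at z .01
for nm,q in (("groove L",[(95,60),(158,68),(123,305),(65,298)]),("rect",[(180,185),(273,196),(247,326),(159,314)]),("groove S",[(142,382),(194,390),(164,542),(113,535)]),("slot S",[(232,418),(285,426),(259,534),(209,527)])):
    p=np.array(z(q)); W=onplane(Z["w3"],p[:,0],p[:,1],.01)[:,:2]*1000; print(nm,W.mean(0).round(1),[np.linalg.norm(W[i]-W[i-1]).round(1) for i in range(4)])
p=np.array(z([(238,124)])); print("circle",onplane(Z["w3"],p[:,0],p[:,1],.01)*1000)
for nm,o,a,L in (("L",(503,391),0,0),): pass
# caddy: top wall corners, triangulate holder top ring & block & tube via w1,w2
for nm,p1,p2 in (("holder top",(344,149),(314,366)),):
    print(nm,*[np.round(v,4) for v in tri("w1",p1,"w2",p2)])
A=cv2.resize(Z["w1"]["im"][25:190,290:450,::-1],None,fx=3.4,fy=3.4,interpolation=cv2.INTER_CUBIC);  cv2.imwrite("pics/z2.png",A)
E
```

```text
Traceback (most recent call last):
cv2.error: OpenCV(4.12.0) :-1: error: (-5:Bad argument) in function 'cornerSubPix'
> Overload resolution failed:
>  - Layout of the output array corners is incompatible with cv::Mat
>  - Expected Ptr<cv::UMat> for argument 'corners'
```

```bash
cat >> m.py <<'E'
def sub(n,pts,win=3):
    g=cv2.cvtColor(Z[n]["im"],cv2.COLOR_RGB2GRAY); return cv2.cornerSubPix(g,np.array(pts,np.float32).reshape(-1,1,2).copy(),(win,win),(-1,-1),(3,30,.01))[:,0]
z=lambda L:[((x+.5)/2.2-.5+260,(y+.5)/2.2-.5+60) for x,y in L]
def fit(W,sx,sy,off=(0,0)):
    T=np.array([[-sx,sy],[sx,sy],[sx,-sy],[-sx,-sy]])/2+off
    a=(W-W.mean(0));b=T-T.mean(0); th=np.arctan2((b[:,0]*a[:,1]-b[:,1]*a[:,0]).sum(),(a*b).sum()); c,s=np.cos(th),np.sin(th); R=np.array([[c,-s],[s,c]])
    o=W.mean(0)-R@T.mean(0); return o.round(1),np.degrees(th).round(2),np.abs(W-(T@R.T+o)).max().round(1)
E
python3 - <<'E'
from m import *
SL=sub("w3",z([(67,28),(326,63),(268,348),(31,320)])); SS=sub("w3",z([(116,355),(320,385),(272,577),(90,550)]))
S2=sub("w2",[(326,108),(424,125),(399,222),(306,209)])
for nm,n,p,sx,sy in(("L","w3",SL,124,142),("S","w3",SS,110,112),("S","w2",S2,110,112)):
    W=onplane(Z[n],p[:,0],p[:,1],.01)[:,:2]*1000; print(nm,n,p.round(1).tolist(),W.round(1).tolist(),fit(W,sx,sy))
for a,b in zip(S2,SS): print("tri",*[np.round(v,4) for v in tri("w2",a,"w3",b)])
for nm,q in (("groove L",[(95,60),(158,68),(123,305),(65,298)]),("rect",[(180,185),(273,196),(247,326),(159,314)]),("groove S",[(142,382),(194,390),(164,542),(113,535)]),("slot S",[(232,418),(285,426),(259,534),(209,527)])):
    p=np.array(z(q)); W=onplane(Z["w3"],p[:,0],p[:,1],.01)[:,:2]*1000; print(nm,W.mean(0).round(1),[np.linalg.norm(W[i]-W[i-1]).round(1) for i in range(4)])
p=np.array(z([(238,124)])); print("circle",onplane(Z["w3"],p[:,0],p[:,1],.01)*1000)
print("holder top tri",*[np.round(v,4) for v in tri("w1",(344,149),"w2",(314,366))])
A=cv2.resize(Z["w1"]["im"][25:190,290:450,::-1],None,fx=3.4,fy=3.4,interpolation=cv2.INTER_CUBIC);  cv2.imwrite("pics/z2.png",A)
E
```

```text
L w3 [[290.1000061035156, 72.30000305175781], [407.79998779296875, 87.9000015258789], [380.70001220703125, 217.89999389648438], [273.8999938964844, 204.6999969482422]] [[434.7, 459.3], [558.7, 456.3], [554.7, 313.8], [431.5, 317.1]] (array([494.9, 386.6]), np.float64(-1.46), np.float64(0.4))
S w3 [[311.6000061035156, 223.3000030517578], [405.3999938964844, 236.6999969482422], [383.8999938964844, 321.1000061035156], [302.1000061035156, 308.6000061035156]] [[476.7, 299.5], [587.1, 294.2], [581.4, 182.3], [478.5, 189.4]] (array([530.9, 241.4]), np.float64(-2.14), np.float64(4.6))
S w2 [[323.5, 106.80000305175781], [424.6000061035156, 123.19999694824219], [400.0, 222.3000030517578], [306.0, 209.0]] [[476.8, 299.9], [586.6, 294.4], [581.2, 182.6], [471.9, 187.0]] (array([529.2, 241. ]), np.float64(-2.61), np.float64(0.5))
tri [0.4766 0.2998 0.0111] 0.0002
tri [0.5866 0.2944 0.0108] 0.0005
tri [0.5811 0.1827 0.0106] 0.0002
tri [0.4759 0.1855 0.0032] 0.0067
groove L [463.7 387.8] [np.float64(116.5), np.float64(30.2), np.float64(116.6), np.float64(30.0)]
rect [520.6 358.7] [np.float64(66.0), np.float64(46.6), np.float64(67.1), np.float64(46.2)]
groove S [504.8 242.8] [np.float64(90.6), np.float64(28.0), np.float64(90.4), np.float64(28.9)]
slot S [556.4 240.2] [np.float64(65.1), np.float64(29.0), np.float64(64.9), np.float64(28.4)]
circle [[521.84586033 424.01113136  10.        ]]
holder top tri [0.4929 0.0366 0.0832] 0.0022
```

View pics/z2.png

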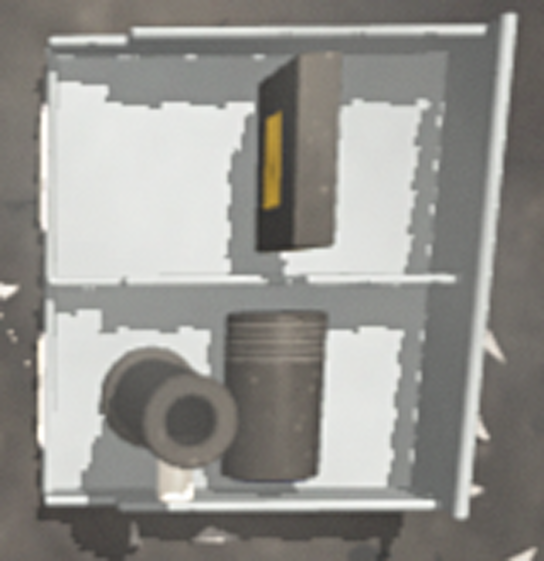

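The caddy zoom shows the block's top face at (300,52), (340,55), (332,245), (292,250). The tube silhouette runs from (228,312) to (320,480), the holder's top ring is at (191,420), and the back wall's inner edge runs from about (502,20) to (458,515).

```bash
python3 - <<'E'
from m import *
q=lambda L:np.array([((x+.5)/3.4-.5+290,(y+.5)/3.4-.5+25) for x,y in L])
def pl(L,h): p=q(L); return onplane(Z["w1"],p[:,0],p[:,1],h)[:,:2]*1000
for nm,L,h,sx,sy in (("block",[(300,52),(340,55),(332,245),(292,250)],.053,12,50),("tube",[(228,315),(328,315),(318,478),(222,476)],.022,31,51)):
    W=pl(L,h); print(nm,W.round(1).tolist(),fit(W,sx,sy))
print("ring",pl([(191,420)],.084)); print("back wall inner top",pl([(502,20),(458,515)],.044)); print("front top", pl([(50,40),(44,500)],.02), "side", pl([(130,32),(490,30)],.032),pl([(165,503),(435,507)],.032),"mid",pl([(55,285),(455,278)],.032))
P=PP["w1"]; 
for n,u,v in(("tubetop",(272,),(440,)),("floorblockbay",(150,),(200,)),("block top",(318,),(150,))):
    p=q([(u[0],v[0])])[0].round().astype(int); print(n,P[p[1],p[0]].round(4))
# same block / tube in w2 for height
g=Z["w2"]["im"][235:385,270:400,::-1]; cv2.imwrite("pics/z3.png",cv2.resize(g,None,fx=3.9,fy=3.9,interpolation=cv2.INTER_CUBIC))
go(.493,.0375,.17,96.5)
E
```

```text
block [[512.8, 134.2], [523.5, 134.6], [530.2, 86.7], [519.4, 84.2]] (array([521.5, 109.9]), np.float64(7.77), np.float64(0.9))
tube [[510.7, 65.2], [541.0, 68.5], [546.8, 19.2], [516.7, 16.5]] (array([528.8,  42.4]), np.float64(6.56), np.float64(1.3))
ring [[493.15605583  37.57109003]]
back wall inner top [[567.75965853 149.67854017]
 [584.18008469  15.18303889]]
front top [[447.47738422 135.93047746]
 [462.17975534   2.68770934]] side [[469.07040956 138.21253936]
 [569.2982558  149.54650853]] [[498.47743707   7.603528  ]
 [581.45579189  15.31976789]] mid [[456.69261823  68.17012157]
 [573.45448845  82.77452229]]
tubetop [0.528  0.0304 0.0333]
floorblockbay [0.4848 0.0974 0.0041]
block top [0.5219 0.1104 0.0526]
now [0.4369 0.3554 0.2988] yaw 95.7 go [-12.87   0.97   5.17] turn -0.135
```

View pics/z3.png

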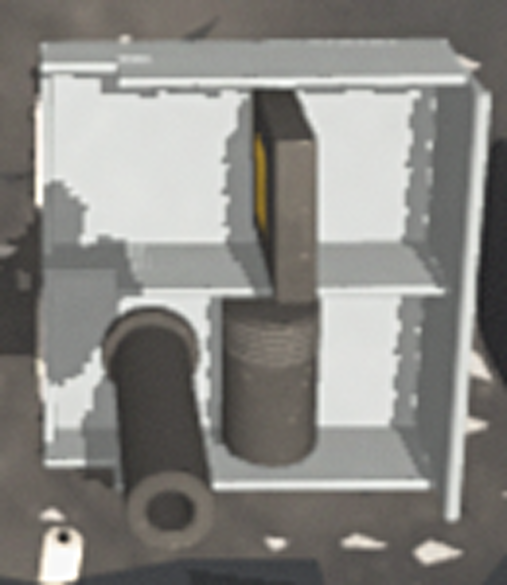

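Same layout from the second angle, with the holder ring at (170,509). I'll go for the holder now.

drive_tool:
  rows:
    - [-1.6, 0.1, 0.4, 0]
    - [-3.2, 0.2, 1, 0]
    - [-4.8, 0.3, 1.6, -0.1]
    - [-6.4, 0.5, 2.4, -0.1]
    - [-8, 0.6, 3.2, -0.1]
    - [-9.6, 0.7, 4, -0.1]
    - [-11.2, 0.8, 4.6, -0.1]
    - [-12.8, 1, 5.2, -0.1]
  grip: 60

```text
clock: 3.58
position: [0.4898, 0.0517, 0.1734]
ee_rot: [0.0, 0.667, 0.745, -0.0]
contact_force: [-0.2, 0.1, -0.4]
width: 0.0604
gripper_force: 0.0
```

```bash
python3 - <<'E'
from m import *
print(tri("w1",(345.8,148.2),"w2",(313.2,365.2)))
go(.493,.0375,.083,96.6)
E
```

```text
(array([0.49316019, 0.03750007, 0.08336448]), np.float64(0.00018333753710014336))
now [0.4898 0.0517 0.1734] yaw 96.4 go [-0.58  0.07  3.62] turn -0.04
```

drive_tool:
  rows:
    - [0, 0, 0.4, 0]
    - [0, 0, 0.8, 0]
    - [0, 0, 1.2, 0]
    - [0, 0, 1.6, 0]
    - [0, 0, 2, 0]
    - [0, 0, 2, 0]
    - [0, 0, 2, 0]
    - [0, 0, 2, 0]

```text
clock: 4.25
position: [0.4912, 0.0556, 0.1242]
ee_rot: [0.0, 0.666, 0.746, 0.0]
contact_force: [-0.4, -0.7, -0.0]
width: 0.0599
gripper_force: 0.0
```

```bash
python3 -c "
from m import *
go(.493,.0375,.083,96.6)"
```

```text
now [0.4912 0.0556 0.1242] yaw 96.5 go [-0.73 -0.01  1.65] turn -0.011666666666666667
```

drive_tool:
  rows:
    - [-0.35, 0, 0, 0]
    - [-0.73, 0, 0.2, 0]
    - [-0.73, 0, 0.6, 0]
    - [-0.73, 0, 1, 0]
    - [-0.73, 0, 1.3, 0]
    - [-0.73, 0, 1.65, 0]
    - [-0.73, 0, 1.65, 0]
    - [-0.73, 0, 1.65, 0]

```text
clock: 4.92
position: [0.4928, 0.0363, 0.0821]
ee_rot: [-0.0, 0.666, 0.746, -0.0]
contact_force: [0.3, -0.1, 1.0]
width: 0.0602
gripper_force: 0.0
```

drive_tool:
  rows:
    - [0, 0, 0, 0]
    - [0, 0, 0, 0]
    - [0, 0, 0, 0]
    - [0, 0, 0, 0]
    - [0, 0, 0, 0]
    - [0, 0, 0, 0]
    - [0, 0, 0, 0]
    - [0, 0, 0, 0]
  grip: 10
  newtons: 50

```text
clock: 5.58
position: [0.4936, 0.0365, 0.0833]
ee_rot: [0.001, 0.666, 0.746, 0.0]
contact_force: [0.9, 0.2, 5.3]
width: 0.0227
gripper_force: 49.3
```

```bash
python3 -c "
from m import *
s=get_state(); print(s['width'],s['gripper_force'],s['contact_force']); go(.493,.0375,.17,96.6)"
```

```text
0.02271655496123567 49.250272625649814 [0.90400878 0.21606351 5.28040611]
now [0.4936 0.0365 0.0833] yaw 96.4 go [ 0.04 -0.02 -3.47] turn -0.02666666666666667
```

drive_tool:
  rows:
    - [0, 0, -0.3, 0]
    - [0, 0, -0.7, 0]
    - [0, 0, -1.3, 0]
    - [0, 0, -2, 0]
    - [0, 0, -2.7, 0]
    - [0, 0, -3.4, 0]
    - [0, 0, -3.6, 0]
    - [0, 0, -3.6, 0]

```text
clock: 6.25
position: [0.4937, 0.0365, 0.1737]
ee_rot: [0.001, 0.666, 0.746, 0.001]
contact_force: [-0.2, 0.4, -2.4]
width: 0.0228
gripper_force: 49.3
```

```bash
python3 -c "
from m import *
s=get_state(); print(s['width'],s['gripper_force'],s['contact_force']); go(.5219,.4224,.17,88.4)"
```

```text
0.022791571684752713 49.34908958382948 [-0.24657819  0.43432018 -2.42754794]
now [0.4937 0.0365 0.1737] yaw 96.4 go [15.21  2.85  0.15] turn 1.3399999999999999
```

drive_tool:
  rows:
    - [0.6, 0.1, 0, 0.05]
    - [1.6, 0.3, 0, 0.15]
    - [2.9, 0.5, 0, 0.25]
    - [4.2, 0.8, 0, 0.4]
    - [5.5, 1, 0, 0.5]
    - [6.8, 1.3, 0, 0.6]
    - [8.1, 1.5, 0, 0.7]
    - [9.4, 1.8, 0, 0.8]

```text
clock: 6.92
position: [0.5099, 0.2763, 0.1707]
ee_rot: [-0.001, 0.697, 0.717, -0.002]
contact_force: [0.9, -0.6, -1.4]
width: 0.0225
gripper_force: 49.3
```

drive_tool:
  rows:
    - [1.3, 0.2, 0, 0.1]
    - [2.6, 0.4, 0, 0.2]
    - [3.8, 0.7, 0, 0.3]
    - [4.8, 0.85, 0, 0.4]
    - [5.4, 0.95, 0, 0.5]
    - [5.7, 1, 0, 0.5]
    - [5.8, 1.05, 0, 0.5]
    - [5.8, 1.05, 0, 0.5]

```text
clock: 7.58
position: [0.5331, 0.4204, 0.1711]
ee_rot: [0.0, 0.715, 0.699, -0.001]
contact_force: [0.4, -0.3, -2.2]
width: 0.0229
gripper_force: 49.3
```

```bash
python3 -c "
from m import *
s=get_state(); print(s['width'],s['gripper_force'],s['contact_force']); go(.5219,.4224,.086,88.4)"
```

```text
0.022909695330748665 49.320832419525686 [ 0.4192875  -0.25469039 -2.19550776]
now [0.5331 0.4204 0.1711] yaw 88.7 go [ 0.08 -0.44  3.41] turn 0.045000000000000005
```

drive_tool:
  rows:
    - [0.08, -0.2, 0.5, 0]
    - [0.08, -0.44, 1.2, 0]
    - [0.08, -0.44, 1.9, 0]
    - [0.08, -0.44, 2.5, 0]
    - [0.08, -0.44, 2.9, 0]
    - [0.08, -0.44, 3.2, 0]
    - [0.08, -0.44, 3.3, 0]
    - [0.08, -0.44, 3.3, 0]

```text
clock: 8.25
position: [0.5226, 0.4224, 0.0897]
ee_rot: [0.0, 0.716, 0.698, -0.0]
contact_force: [0.5, 0.1, -2.1]
width: 0.0229
gripper_force: 49.3
```

```bash
python3 -c "
from m import *
s=get_state(); print(s['width'],s['gripper_force'],s['contact_force']); go(.5219,.4224,.0845,88.4); print(np.load('w3.npz')['t'])"
```

```text
0.0229483004289978 49.325324384517444 [ 0.46637772  0.09345744 -2.12645418]
now [0.5226 0.4224 0.0897] yaw 88.6 go [-0.   -0.03  0.21] turn 0.03333333333333333
[-0.46924     0.25065519  0.50484578]
```

Lower the last few millimetres slowly, then check the force before letting go.

drive_tool:
  rows:
    - [0, 0, 0.05, 0]
    - [0, 0, 0.1, 0]
    - [0, 0, 0.14, 0]
    - [0, 0, 0.18, 0]
    - [0, 0, 0.21, 0]
    - [0, 0, 0.22, 0]
    - [0, 0, 0.22, 0]
    - [0, 0, 0.22, 0]

```text
clock: 8.92
position: [0.5226, 0.4231, 0.0846]
ee_rot: [0.0, 0.715, 0.699, 0.0]
contact_force: [-0.7, -0.9, -2.0]
width: 0.0226
gripper_force: 49.3
```

drive_tool:
  rows:
    - [0, 0, 0.02, 0]
    - [0, 0, 0.04, 0]
    - [0, 0, 0.06, 0]
    - [0, 0, 0.06, 0]
    - [0, 0, 0.06, 0]
    - [0, 0, 0.06, 0]
    - [0, 0, 0.06, 0]
    - [0, 0, 0.06, 0]

```text
clock: 9.58
position: [0.5228, 0.4233, 0.0842]
ee_rot: [0.0, 0.715, 0.699, 0.001]
contact_force: [-1.3, -1.6, 5.5]
width: 0.023
gripper_force: 50.2
```

Touching. Let go and rise.

drive_tool:
  rows:
    - [0, 0, 0, 0]
    - [0, 0, 0, 0]
    - [0, 0, 0, 0]
    - [0, 0, 0, 0]
    - [0, 0, -0.2, 0]
    - [0, 0, -0.8, 0]
    - [0, 0, -1.8, 0]
    - [0, 0, -3, 0]
  grip: 60

```text
clock: 10.25
position: [0.5215, 0.4224, 0.157]
ee_rot: [-0.0, 0.715, 0.699, -0.002]
contact_force: [1.2, 0.4, 0.9]
width: 0.06
gripper_force: 0.0
```

```bash
python3 -c "
from m import *
go(.5288,.0424,.15,96.6)"
```

```text
now [0.5215 0.4224 0.157 ] yaw 88.6 go [-15.19   0.66   0.32] turn -1.3283333333333334
```

drive_tool:
  rows:
    - [-1, 0, 0, -0.1]
    - [-2.5, 0.1, 0, -0.3]
    - [-4, 0.2, 0, -0.4]
    - [-5.5, 0.2, 0, -0.5]
    - [-7, 0.3, 0, -0.7]
    - [-8.5, 0.4, 0, -0.8]
    - [-10, 0.4, 0, -0.9]
    - [-11.5, 0.5, 0, -1.1]
  grip: 56

```text
clock: 10.92
position: [0.5277, 0.1337, 0.1585]
ee_rot: [0.0, 0.674, 0.739, 0.0]
contact_force: [0.8, -0.2, 0.1]
width: 0.0556
gripper_force: 0.0
```

drive_tool:
  rows:
    - [-1.4, 0.1, 0, -0.1]
    - [-2.7, 0.1, 0.1, -0.2]
    - [-3.5, 0.1, 0.3, -0.2]
    - [-3.7, 0.1, 0.5, -0.2]
    - [-3.7, 0.1, 0.7, -0.2]
    - [-3.7, 0.1, 0.8, -0.2]
    - [-3.7, 0.1, 0.8, -0.2]
    - [-3.7, 0.1, 0.8, -0.2]

```text
clock: 11.58
position: [0.5389, 0.0448, 0.1379]
ee_rot: [-0.0, 0.666, 0.746, -0.0]
contact_force: [-0.1, -0.2, 0.5]
width: 0.0562
gripper_force: 0.0
```

```bash
python3 -c "
from m import *
go(.5288,.0424,.033,96.6)"
```

```text
now [0.5389 0.0448 0.1379] yaw 96.5 go [-0.05 -0.41  4.2 ] turn -0.011666666666666667
```

drive_tool:
  rows:
    - [-0.05, -0.2, 0.3, 0]
    - [-0.05, -0.41, 0.9, 0]
    - [-0.05, -0.41, 1.6, 0]
    - [-0.05, -0.41, 2.3, 0]
    - [-0.05, -0.41, 3, 0]
    - [-0.05, -0.41, 3.6, 0]
    - [-0.05, -0.41, 4, 0]
    - [-0.05, -0.41, 4.2, 0]

```text
clock: 12.25
position: [0.5279, 0.0416, 0.0316]
ee_rot: [-0.001, 0.666, 0.746, -0.001]
contact_force: [-0.0, -0.9, -0.7]
width: 0.0561
gripper_force: 0.0
```

drive_tool:
  rows:
    - [0, 0, 0, 0]
    - [0, 0, 0, 0]
    - [0, 0, 0, 0]
    - [0, 0, 0, 0]
    - [0, 0, 0, 0]
    - [0, 0, 0, 0]
    - [0, 0, 0, 0]
    - [0, 0, 0, 0]
  grip: 18
  newtons: 40

```text
clock: 12.92
position: [0.5295, 0.041, 0.0336]
ee_rot: [0.0, 0.666, 0.746, 0.0]
contact_force: [-1.2, 0.4, 3.7]
width: 0.0297
gripper_force: 40.1
```

drive_tool:
  rows:
    - [0, 0, -0.3, 0]
    - [0, 0, -0.8, 0]
    - [0, 0, -1.4, 0]
    - [0, 0, -2, 0]
    - [0, 0, -2.7, 0]
    - [0, 0, -3.4, 0]
    - [0, 0, -3.8, 0]
    - [0, 0, -3.8, 0]

```text
clock: 13.58
position: [0.5307, 0.041, 0.1305]
ee_rot: [0.002, 0.666, 0.746, 0.002]
contact_force: [0.3, -0.6, -0.7]
width: 0.0294
gripper_force: 39.7
```

```bash
python3 -c "
from m import *
go(.5202,.358,.13,88.5)"
```

```text
now [0.5307 0.041  0.1305] yaw 96.4 go [1.265e+01 1.010e+00 1.000e-02] turn 1.3233333333333335
```

drive_tool:
  rows:
    - [0.6, 0.05, 0, 0.05]
    - [1.6, 0.1, 0, 0.15]
    - [2.9, 0.2, 0, 0.3]
    - [4.2, 0.3, 0, 0.4]
    - [5.5, 0.4, 0, 0.6]
    - [6.8, 0.5, 0, 0.7]
    - [8.1, 0.6, 0, 0.9]
    - [9.4, 0.8, 0, 1]

```text
clock: 14.25
position: [0.5212, 0.278, 0.1268]
ee_rot: [-0.001, 0.705, 0.71, -0.001]
contact_force: [1.0, -0.6, -0.4]
width: 0.0293
gripper_force: 39.7
```

drive_tool:
  rows:
    - [1.1, 0.1, 0, 0.1]
    - [2, 0.2, 0, 0.2]
    - [2.7, 0.2, 0, 0.3]
    - [3, 0.2, 0, 0.3]
    - [3.1, 0.2, 0, 0.3]
    - [3.2, 0.2, 0, 0.3]
    - [3.2, 0.2, 0, 0.3]
    - [3.2, 0.2, 0, 0.3]

```text
clock: 14.92
position: [0.527, 0.3557, 0.1279]
ee_rot: [0.0, 0.716, 0.698, -0.0]
contact_force: [0.1, -0.4, -0.3]
width: 0.0298
gripper_force: 39.7
```

```bash
python3 -c "
from m import *
go(.5202,.357,.036,88.5)
c,im,d=shot('w4')"
```

```text
now [0.527  0.3557 0.1279] yaw 88.6 go [ 0.05 -0.27  3.68] turn 0.015
```

View pics/w4.png

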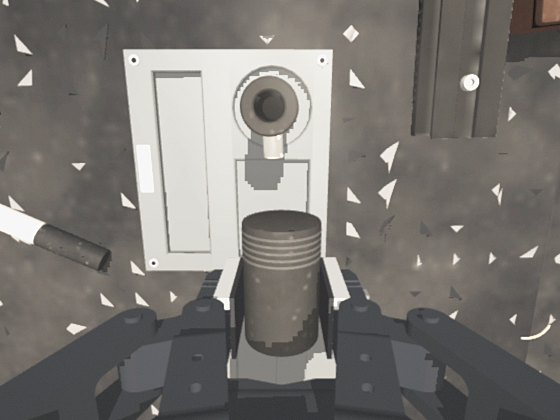

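The holder at (270,105) stands upright in the round nest, and the tube at (282,280) is held square. Lower it.

drive_tool:
  rows:
    - [0.05, -0.27, 0.4, 0]
    - [0.05, -0.27, 1, 0]
    - [0.05, -0.27, 1.7, 0]
    - [0.05, -0.27, 2.4, 0]
    - [0.05, -0.27, 2.9, 0]
    - [0.05, -0.27, 3.3, 0]
    - [0.05, -0.27, 3.5, 0]
    - [0.05, -0.27, 3.5, 0]

```text
clock: 15.63
position: [0.5199, 0.3575, 0.0396]
ee_rot: [-0.0, 0.716, 0.698, -0.001]
contact_force: [-0.2, -1.0, -0.9]
width: 0.0295
gripper_force: 39.7
```

drive_tool:
  rows:
    - [0, 0, 0.05, 0]
    - [0, 0, 0.09, 0]
    - [0, 0, 0.13, 0]
    - [0, 0, 0.17, 0]
    - [0, 0, 0.2, 0]
    - [0, 0, 0.2, 0]
    - [0, 0, 0.2, 0]
    - [0, 0, 0.2, 0]

```text
clock: 16.3
position: [0.5203, 0.3583, 0.0357]
ee_rot: [0.0, 0.715, 0.699, 0.0]
contact_force: [-0.9, 0.2, -0.2]
width: 0.0297
gripper_force: 39.7
```

drive_tool:
  rows:
    - [0, 0, 0.02, 0]
    - [0, 0, 0.04, 0]
    - [0, 0, 0.05, 0]
    - [0, 0, 0.05, 0]
    - [0, 0, 0.05, 0]
    - [0, 0, 0.05, 0]
    - [0, 0, 0.05, 0]
    - [0, 0, 0.05, 0]

```text
clock: 16.97
position: [0.5203, 0.3583, 0.0346]
ee_rot: [0.0, 0.715, 0.699, 0.0]
contact_force: [-0.6, -0.1, 4.1]
width: 0.0296
gripper_force: 40.2
```

drive_tool:
  rows:
    - [0, 0, 0, 0]
    - [0, 0, 0, 0]
    - [0, 0, 0, 0]
    - [0, 0, 0, 0]
    - [0, 0, -0.3, 0]
    - [0, 0, -1.2, 0]
    - [0, 0, -2.6, 0]
    - [0, 0, -4, 0]
  grip: 52

```text
clock: 17.63
position: [0.5195, 0.3578, 0.1347]
ee_rot: [-0.0, 0.715, 0.699, -0.001]
contact_force: [-0.1, 0.4, -0.8]
width: 0.052
gripper_force: 0.0
```

```bash
python3 -c "
from m import *
go(.465,-.188,.15,97.3)"
```

```text
now [0.5195 0.3578 0.1347] yaw 88.6 go [-21.88  -1.66  -0.57] turn -1.445
```

drive_tool:
  rows:
    - [-0.8, 0, -0.2, -0.1]
    - [-2.2, -0.2, -0.5, -0.2]
    - [-3.8, -0.3, -0.8, -0.3]
    - [-5.4, -0.4, -1, -0.4]
    - [-7, -0.5, -1.2, -0.5]
    - [-8.6, -0.7, -1.4, -0.6]
    - [-10.2, -0.8, -1.6, -0.7]
    - [-11.8, -0.9, -1.8, -0.9]

```text
clock: 18.3
position: [0.4902, 0.0622, 0.1802]
ee_rot: [0.0, 0.681, 0.732, 0.0]
contact_force: [0.1, -0.2, 0.1]
width: 0.052
gripper_force: 0.0
```

drive_tool:
  rows:
    - [-1.4, -0.1, 0, -0.2]
    - [-2.6, -0.2, 0, -0.4]
    - [-3.4, -0.4, 0, -0.5]
    - [-3.6, -0.5, 0, -0.5]
    - [-3.6, -0.5, 0, -0.5]
    - [-3.6, -0.5, 0, -0.5]
    - [-3.6, -0.5, 0, -0.5]
    - [-3.6, -0.5, 0, -0.5]
  grip: 34

```text
clock: 18.97
position: [0.4848, -0.0255, 0.1794]
ee_rot: [-0.0, 0.662, 0.75, 0.0]
contact_force: [-0.5, 0.1, 0.0]
width: 0.0339
gripper_force: 0.0
```

```bash
python3 -c "
from m import *
c,im,d=shot('w5'); go(.465,-.186,.10,97.3)"
```

```text
now [ 0.4848 -0.0256  0.1793] yaw 97.1 go [-6.27 -1.58  3.17] turn -0.028333333333333335
```

View pics/w5.png

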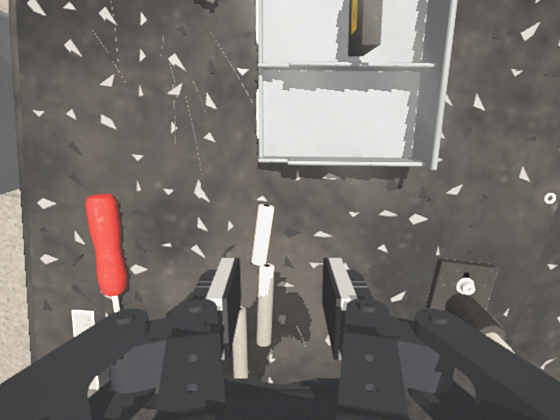

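The picture shows the caddy bay now empty of tube and holder. The short post is at (263,235), the middle post at (265,305), and the long post's near end at (240,310).

```bash
python3 - <<'E'
import m; from m import *
Z["w5"]=dict(np.load("w5.npz")); g=Z["w5"]["im"]
P=deproj(Z["w5"],Z["w5"]["d"])
for nm,(x0,y0,x1,y1) in (("short",(250,203,274,264)),("mid",(256,264,275,348)),("long",(231,306,249,380))):
    s=(g[y0:y1,x0:x1].min(2)>105).astype(np.uint8); k=max(cv2.findContours(s,cv2.RETR_EXTERNAL,cv2.CHAIN_APPROX_NONE)[0],key=cv2.contourArea)+np.array([x0,y0],np.int32)
    mk=np.zeros((420,560),np.uint8); cv2.drawContours(mk,[k],-1,1,-1)
    print(nm,[np.round(v,1) for v in rect("w5",k,.013)],cv2.boundingRect(k),"z",np.nanmedian(P[mk>0][:,2]).round(4))
    cv2.drawContours(g,[k],-1,(255,0,0),1)
def ends(n,x0,y0,x1,y1):
    g=Z[n]["im"][y0:y1,x0:x1].min(2)>105; v,u=np.nonzero(g); i=v.min(); return u[v<=i+1].mean()+x0,i+y0
print("mid end tri",tri("w1",ends("w1",299,250,316,300),"w5",ends("w5",256,266,275,330)))
print("long end tri",tri("w1",ends("w1",280,274,296,330),"w5",ends("w5",232,300,249,360)))
E
```

```text
short [array([471.6, -57.7]), np.float32(6.8), array([51.4, 19. ], dtype=float32)] (250, 203, 24, 61) z 0.0115
mid [array([ 481.8, -122.7]), np.float32(6.1), array([78.7, 15.1], dtype=float32)] (256, 264, 19, 83) z 0.0119
long [array([ 464.1, -161.4]), np.float32(5.8), array([73.4, 14.2], dtype=float32)] (232, 306, 17, 73) z 0.0121
mid end tri (array([ 0.47910666, -0.09023305,  0.00547691]), np.float64(0.0031275193772784763))
long end tri (array([ 0.46299883, -0.13571359, -0.01796642]), np.float64(0.0005405814745077286))
```

drive_tool:
  rows:
    - [-1, -0.3, 0.2, 0]
    - [-2.4, -0.6, 0.6, 0]
    - [-3.8, -0.9, 1, 0.1]
    - [-5.2, -1.3, 1.5, 0.1]
    - [-6.1, -1.5, 2, 0.1]
    - [-6.3, -1.5, 2.4, 0.1]
    - [-6.3, -1.5, 2.8, 0.1]
    - [-6.3, -1.5, 3, 0.1]

```text
clock: 19.68
position: [0.4663, -0.1863, 0.1029]
ee_rot: [-0.001, 0.666, 0.746, 0.0]
contact_force: [-0.0, 0.5, -0.9]
width: 0.0341
gripper_force: 0.0
```

```bash
python3 -c "
from m import *
go(.4665,-.187,.029,96.6)"
```

```text
now [ 0.4663 -0.1863  0.1029] yaw 96.4 go [-0.04  0.01  2.96] turn -0.02666666666666667
```

drive_tool:
  rows:
    - [0, 0, 0.4, 0]
    - [0, 0, 1, 0]
    - [0, 0, 1.6, 0]
    - [0, 0, 2.2, 0]
    - [0, 0, 2.6, 0]
    - [0, 0, 2.85, 0]
    - [0, 0, 2.95, 0]
    - [0, 0, 2.95, 0]

```text
clock: 20.35
position: [0.4668, -0.1867, 0.0303]
ee_rot: [-0.0, 0.666, 0.746, -0.0]
contact_force: [-0.1, 0.3, 1.0]
width: 0.0339
gripper_force: 0.0
```

drive_tool:
  rows:
    - [0, 0, 0, 0]
    - [0, 0, 0, 0]
    - [0, 0, 0, 0]
    - [0, 0, 0, 0]
    - [0, 0, 0, 0]
    - [0, 0, 0, 0]
    - [0, 0, 0, 0]
    - [0, 0, 0, 0]
  grip: 4
  newtons: 60

```text
clock: 21.02
position: [0.4673, -0.1878, 0.0314]
ee_rot: [0.001, 0.666, 0.746, 0.0]
contact_force: [0.0, 2.7, 6.8]
width: 0.0096
gripper_force: 59.0
```

drive_tool:
  rows:
    - [0, 0, -0.1, 0]
    - [0, 0, -0.3, 0]
    - [0, 0, -0.7, 0]
    - [0, 0, -1.3, 0]
    - [0, 0, -2, 0]
    - [0, 0, -2.7, 0]
    - [0, 0, -3.2, 0]
    - [0, 0, -3.2, 0]

```text
clock: 21.68
position: [0.4683, -0.1887, 0.1132]
ee_rot: [0.003, 0.666, 0.746, 0.0]
contact_force: [0.7, 0.5, -0.8]
width: 0.0097
gripper_force: 58.6
```

```bash
python3 -c "
from m import *
s=get_state();print(s['contact_force'],s['width']);c,im,d=shot('w6');go(.4634,.3794,.12,88.5)"
```

```text
[ 0.69214644  0.45468671 -0.77445701] 0.009729548448216429
now [ 0.4675 -0.1883  0.1118] yaw 96.4 go [22.58  2.38 -0.37] turn 1.3216666666666665
```

View pics/w6.png

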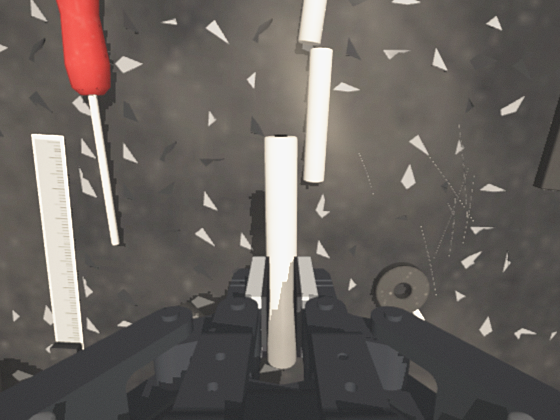

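Held level at (281,250), with the middle post undisturbed at (318,115). Work out the post's centre relative to the TCP.

```bash
python3 - <<'E'
from m import *
Z["w6"]=dict(np.load("w6.npz")); e=onplane(Z["w6"],np.array([281.,282.]),np.array([137.,367.]),.0935)*1000
print(e,e.mean(0),np.linalg.norm(e[0]-e[1])); P=deproj(Z["w6"],Z["w6"]["d"])
for v in(150,200,240,300,350): print(P[v,281].round(4))
E
```

```text
[[ 460.78528863 -132.47463446   93.5       ]
 [ 472.51576714 -231.93013221   93.5       ]] [ 466.65052789 -182.20238334   93.5       ] 100.14489581699458
[ 0.4613 -0.137   0.0956]
[ 0.4635 -0.1562  0.0941]
[ 0.4653 -0.1722  0.095 ]
[ 0.4683 -0.1987  0.0944]
[ 0.471  -0.2225  0.0946]
```

drive_tool:
  rows:
    - [0.4, 0.05, -0.1, 0]
    - [1.2, 0.15, -0.2, 0.1]
    - [2.4, 0.3, -0.3, 0.2]
    - [3.7, 0.4, -0.3, 0.3]
    - [5, 0.5, -0.3, 0.3]
    - [6.3, 0.65, -0.3, 0.4]
    - [7.6, 0.8, -0.3, 0.5]
    - [8.9, 0.9, -0.3, 0.6]

```text
clock: 22.4
position: [0.4628, 0.0381, 0.117]
ee_rot: [-0.001, 0.69, 0.724, -0.001]
contact_force: [0.4, -0.6, -2.2]
width: 0.0094
gripper_force: 58.6
```

drive_tool:
  rows:
    - [1.3, 0.1, 0, 0.1]
    - [2.6, 0.3, 0, 0.2]
    - [3.9, 0.4, 0, 0.2]
    - [5.2, 0.55, 0, 0.3]
    - [6.5, 0.7, 0, 0.4]
    - [7.8, 0.8, 0, 0.4]
    - [9.1, 0.95, 0, 0.5]
    - [10.4, 1.1, 0, 0.6]

```text
clock: 23.07
position: [0.4769, 0.2987, 0.1166]
ee_rot: [-0.001, 0.712, 0.702, -0.002]
contact_force: [1.0, 0.2, -0.9]
width: 0.0098
gripper_force: 58.7
```

```bash
python3 -c "
from m import *
s=get_state();print(s['contact_force'],s['width']);go(.4634,.378,.12,88.5)"
```

```text
[ 0.95107837  0.15582152 -0.88879842] 0.00980359424583824
now [0.4769 0.2987 0.1166] yaw 89.2 go [ 3.16 -0.58 -0.14] turn 0.12166666666666666
```

drive_tool:
  rows:
    - [1, -0.2, 0, 0.1]
    - [2, -0.4, 0, 0.1]
    - [2.8, -0.5, 0, 0.1]
    - [3.2, -0.6, 0, 0.1]
    - [3.3, -0.6, 0.4, 0.1]
    - [3.3, -0.6, 1, 0.1]
    - [3.3, -0.6, 1.5, 0.1]
    - [3.3, -0.6, 1.5, 0.1]

```text
clock: 23.73
position: [0.4624, 0.3771, 0.0768]
ee_rot: [-0.0, 0.716, 0.698, -0.004]
contact_force: [-1.0, -0.8, -2.4]
width: 0.0097
gripper_force: 58.7
```

```bash
python3 -c "
from m import *
s=get_state();print(s['contact_force'],s['width']);go(.4634,.3814,.0345,88.5)"
```

```text
[-0.97748747 -0.7827553  -2.39716317] 0.009654591288898028
now [0.4624 0.3771 0.0768] yaw 88.6 go [0.18 0.05 1.69] turn 0.018333333333333333
```

drive_tool:
  rows:
    - [0.18, 0.05, 0.4, 0]
    - [0.18, 0.05, 0.8, 0]
    - [0.18, 0.05, 1.1, 0]
    - [0.18, 0.05, 1.35, 0]
    - [0.18, 0.05, 1.5, 0]
    - [0.18, 0.05, 1.55, 0]
    - [0.18, 0.05, 1.6, 0]
    - [0.18, 0.05, 1.6, 0]

```text
clock: 24.4
position: [0.4663, 0.3842, 0.0406]
ee_rot: [0.0, 0.715, 0.699, 0.0]
contact_force: [-0.1, -0.4, -0.8]
width: 0.0096
gripper_force: 58.7
```

drive_tool:
  rows:
    - [0, 0, 0.02, 0]
    - [0, 0, 0.04, 0]
    - [0, 0, 0.06, 0]
    - [0, 0, 0.07, 0]
    - [0, 0, 0.07, 0]
    - [0, 0, 0.07, 0]
    - [0, 0, 0.07, 0]
    - [0, 0, 0.07, 0]

```text
clock: 25.07
position: [0.4662, 0.3842, 0.0388]
ee_rot: [0.0, 0.715, 0.699, 0.0]
contact_force: [-0.6, -0.0, -0.7]
width: 0.0097
gripper_force: 58.7
```

drive_tool:
  rows:
    - [-0.05, -0.05, 0, 0]
    - [-0.1, -0.1, 0.03, 0]
    - [-0.1, -0.1, 0.07, 0]
    - [-0.1, -0.1, 0.1, 0]
    - [-0.1, -0.1, 0.13, 0]
    - [-0.1, -0.1, 0.15, 0]
    - [-0.1, -0.1, 0.15, 0]
    - [-0.1, -0.1, 0.15, 0]

```text
clock: 25.73
position: [0.4636, 0.3817, 0.0355]
ee_rot: [0.0, 0.715, 0.699, -0.0]
contact_force: [-0.5, -1.2, 5.0]
width: 0.0096
gripper_force: 59.4
```

drive_tool:
  rows:
    - [0, 0, 0, 0]
    - [0, 0, 0, 0]
    - [0, 0, 0, 0]
    - [0, 0, 0, 0]
    - [0, 0, -0.3, 0]
    - [0, 0, -1.2, 0]
    - [0, 0, -2.6, 0]
    - [0, 0, -4, 0]
  grip: 28

```text
clock: 26.4
position: [0.4629, 0.3812, 0.1355]
ee_rot: [-0.0, 0.715, 0.699, -0.001]
contact_force: [0.7, 0.9, 0.3]
width: 0.0276
gripper_force: 0.0
```

```bash
python3 -c "
from m import *
go(.5215,.1099,.13,96.8)"
```

```text
now [0.4629 0.3812 0.1355] yaw 88.6 go [-10.79   2.6    0.23] turn -1.3616666666666666
```

drive_tool:
  rows:
    - [-0.8, 0.2, 0, -0.1]
    - [-2.2, 0.5, 0, -0.3]
    - [-3.7, 0.9, 0, -0.5]
    - [-5.2, 1.2, 0, -0.7]
    - [-6.7, 1.6, 0, -0.8]
    - [-8.2, 2, 0, -1]
    - [-9.7, 2.3, 0, -1.2]
    - [-10.8, 2.6, 0, -1.4]
  grip: 40

```text
clock: 27.07
position: [0.5223, 0.1074, 0.1358]
ee_rot: [0.001, 0.662, 0.749, -0.0]
contact_force: [0.2, 0.7, -0.2]
width: 0.0402
gripper_force: 0.0
```

drive_tool:
  rows:
    - [0, 0, 0, 0]
    - [0, 0, 0.1, 0]
    - [0, 0, 0.2, 0]
    - [0, 0, 0.2, 0]
    - [0, 0, 0.2, 0]
    - [0, 0, 0.2, 0]
    - [0, 0, 0.2, 0]
    - [0, 0, 0.2, 0]

```text
clock: 27.73
position: [0.5221, 0.1109, 0.1301]
ee_rot: [0.0, 0.662, 0.75, 0.0]
contact_force: [0.9, -0.4, -0.3]
width: 0.0399
gripper_force: 0.0
```

```bash
python3 -c "
from m import *
go(.5215,.1099,.054,97)"
```

```text
now [0.5221 0.1109 0.1301] yaw 97.1 go [-0.04 -0.03  3.04] turn 0.016666666666666666
```

drive_tool:
  rows:
    - [0, 0, 0.4, 0]
    - [0, 0, 1, 0]
    - [0, 0, 1.6, 0]
    - [0, 0, 2.2, 0]
    - [0, 0, 2.7, 0]
    - [0, 0, 2.95, 0]
    - [0, 0, 3.04, 0]
    - [0, 0, 3.04, 0]

```text
clock: 28.4
position: [0.5219, 0.1102, 0.0534]
ee_rot: [-0.0, 0.662, 0.749, -0.0]
contact_force: [-0.3, -0.2, 0.4]
width: 0.0401
gripper_force: 0.0
```

drive_tool:
  rows:
    - [0, 0, 0, 0]
    - [0, 0, 0, 0]
    - [0, 0, 0, 0]
    - [0, 0, 0, 0]
    - [0, 0, 0, 0]
    - [0, 0, 0, 0]
    - [0, 0, 0, 0]
    - [0, 0, 0, 0]
  grip: 3
  newtons: 60

```text
clock: 29.07
position: [0.523, 0.1103, 0.055]
ee_rot: [0.001, 0.662, 0.749, 0.001]
contact_force: [-0.1, -1.0, 5.8]
width: 0.0104
gripper_force: 60.7
```

drive_tool:
  rows:
    - [0, 0, -0.1, 0]
    - [0, 0, -0.3, 0]
    - [0, 0, -0.7, 0]
    - [0, 0, -1.3, 0]
    - [0, 0, -2, 0]
    - [0, 0, -2.7, 0]
    - [0, 0, -3, 0]
    - [0, 0, -3, 0]

```text
clock: 29.73
position: [0.5236, 0.1104, 0.1313]
ee_rot: [0.002, 0.662, 0.749, 0.002]
contact_force: [0.5, 0.3, -2.5]
width: 0.0105
gripper_force: 59.9
```

```bash
python3 -c "
from m import *
s=get_state();print(s['contact_force'],s['width']);go(.5562,.2398,.13,87.5)"
```

```text
[ 0.50263162  0.34261009 -2.4748267 ] 0.010492270866455456
now [0.5236 0.1104 0.1313] yaw 97.0 go [4.98 1.93 0.06] turn 1.5899999999999999
```

drive_tool:
  rows:
    - [0.4, 0.2, 0, 0.1]
    - [1.2, 0.5, 0, 0.4]
    - [2.2, 0.9, 0, 0.7]
    - [3.3, 1.3, 0, 1.1]
    - [4.2, 1.6, 0, 1.4]
    - [4.8, 1.9, 0, 1.6]
    - [5, 1.93, 0, 1.6]
    - [5, 1.93, 0, 1.6]

```text
clock: 30.4
position: [0.5541, 0.2411, 0.1279]
ee_rot: [-0.0, 0.722, 0.692, -0.001]
contact_force: [0.2, 0.6, -2.1]
width: 0.0106
gripper_force: 59.9
```

drive_tool:
  rows:
    - [0, 0, 0, 0]
    - [0, 0, 0.4, 0]
    - [0, 0, 1, 0]
    - [0, 0, 1.5, 0]
    - [0, 0, 1.8, 0]
    - [0, 0, 2, 0]
    - [0, 0, 2, 0]
    - [0, 0, 2, 0]

```text
clock: 31.07
position: [0.5549, 0.2398, 0.079]
ee_rot: [0.0, 0.723, 0.691, -0.0]
contact_force: [0.9, 0.4, -0.6]
width: 0.0108
gripper_force: 59.9
```

```bash
python3 -c "
from m import *
s=get_state();print(s['contact_force'],s['width']);c,im,d=shot('w7');go(.5562,.2398,.056,87.5)"
```

```text
[ 0.9051404   0.36600305 -0.58958182] 0.010799229562658007
now [0.5552 0.24   0.0795] yaw 87.4 go [-0.01  0.04  0.94] turn -0.013333333333333334
```

View pics/w7.png

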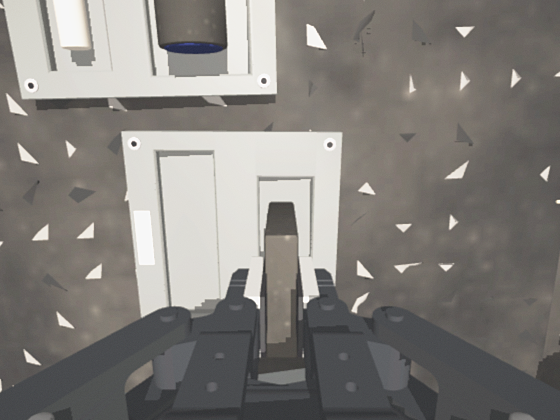

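The block at (282,280) hangs over the slot (285,215). The large tray's post (72,25) and tube (193,25) lie in their nests. Lower it.

drive_tool:
  rows:
    - [0, 0.04, 0.2, 0]
    - [0, 0.04, 0.45, 0]
    - [0, 0.04, 0.65, 0]
    - [0, 0.04, 0.78, 0]
    - [0, 0.04, 0.86, 0]
    - [0, 0.04, 0.9, 0]
    - [0, 0.04, 0.9, 0]
    - [0, 0.04, 0.9, 0]

```text
clock: 31.78
position: [0.5559, 0.2402, 0.0566]
ee_rot: [0.0, 0.723, 0.691, 0.0]
contact_force: [0.2, 0.5, -3.1]
width: 0.0107
gripper_force: 59.9
```

drive_tool:
  rows:
    - [0, 0, 0.02, 0]
    - [0, 0, 0.04, 0]
    - [0, 0, 0.06, 0]
    - [0, 0, 0.08, 0]
    - [0, 0, 0.08, 0]
    - [0, 0, 0.08, 0]
    - [0, 0, 0.08, 0]
    - [0, 0, 0.08, 0]

```text
clock: 32.45
position: [0.556, 0.2403, 0.056]
ee_rot: [0.0, 0.723, 0.691, 0.0]
contact_force: [-2.3, -0.9, 6.7]
width: 0.0105
gripper_force: 61.1
```

Seated. Release and rise.

drive_tool:
  rows:
    - [0, 0, 0, 0]
    - [0, 0, 0, 0]
    - [0, 0, 0, 0]
    - [0, 0, 0, 0]
    - [0, 0, -0.2, 0]
    - [0, 0, -0.9, 0]
    - [0, 0, -2.1, 0]
    - [0, 0, -3.5, 0]
  grip: 34

```text
clock: 33.12
position: [0.5544, 0.2397, 0.1412]
ee_rot: [-0.001, 0.723, 0.691, -0.002]
contact_force: [0.8, -0.2, 0.3]
width: 0.0337
gripper_force: 0.0
```

```bash
python3 - <<'E'
from m import *
Z["w6"]=dict(np.load("w6.npz")); e=onplane(Z["w6"],np.array([305.,329,325,303]),np.array([182.,182,50,182])*0+np.array([181.,181,50,181]),.013)*1000
c=np.array([[322.,48],[314.,181]]); e=onplane(Z["w6"],c[:,0],c[:,1],.013)*1000; d=e[0]-e[1]
print("mid ends",e.round(1),e.mean(0).round(1),np.linalg.norm(d),np.degrees(np.arctan2(-d[0],d[1])))
c=np.array([[312.,42]]); print("short near end",onplane(Z["w6"],c[:,0],c[:,1],.013)*1000)
go(.482,-.13,.14,96)
E
```

```text
mid ends [[ 478.8  -87.9   13. ]
 [ 484.5 -161.8   13. ]] [ 481.6 -124.8   13. ] 74.07954226807074 4.437570357306468
short near end [[472.8973518  -85.53802239  13.        ]]
now [0.5544 0.2397 0.1412] yaw 87.4 go [-14.9   -2.23   0.09] turn -1.4283333333333335
```

drive_tool:
  rows:
    - [-0.8, -0.1, 0, -0.1]
    - [-2.2, -0.3, 0, -0.2]
    - [-3.8, -0.6, 0, -0.4]
    - [-5.4, -0.8, 0, -0.5]
    - [-7, -1, 0, -0.6]
    - [-8.6, -1.3, 0, -0.8]
    - [-10.2, -1.5, 0, -0.9]
    - [-11.8, -1.8, 0, -1]

```text
clock: 33.78
position: [0.4974, -0.0543, 0.1426]
ee_rot: [0.001, 0.685, 0.728, 0.0]
contact_force: [1.0, -0.5, 0.4]
width: 0.0339
gripper_force: 0.0
```

drive_tool:
  rows:
    - [-1.3, -0.2, 0, -0.1]
    - [-2.4, -0.3, 0, -0.2]
    - [-3, -0.4, 0.3, -0.2]
    - [-3.1, -0.4, 0.8, -0.2]
    - [-3.1, -0.4, 1.3, -0.2]
    - [-3.1, -0.4, 1.6, -0.2]
    - [-3.1, -0.4, 1.6, -0.2]
    - [-3.1, -0.4, 1.6, -0.2]

```text
clock: 34.45
position: [0.4922, -0.1302, 0.102]
ee_rot: [-0.0, 0.678, 0.735, -0.0]
contact_force: [0.6, -0.3, 0.5]
width: 0.0339
gripper_force: 0.0
```

```bash
python3 -c "
from m import *
go(.482,-.129,.028,94.6)"
```

```text
now [ 0.4922 -0.1302  0.102 ] yaw 94.7 go [ 0.08 -0.4   2.96] turn 0.008333333333333333
```

drive_tool:
  rows:
    - [0.05, -0.2, 0.3, 0]
    - [0.05, -0.4, 0.8, 0]
    - [0.05, -0.4, 1.5, 0]
    - [0.05, -0.4, 2.1, 0]
    - [0.05, -0.4, 2.6, 0]
    - [0.05, -0.4, 2.85, 0]
    - [0.05, -0.4, 2.96, 0]
    - [0.05, -0.4, 2.96, 0]

```text
clock: 35.12
position: [0.4821, -0.1298, 0.0279]
ee_rot: [-0.0, 0.678, 0.735, -0.0]
contact_force: [0.2, 0.4, 0.1]
width: 0.0343
gripper_force: 0.0
```

drive_tool:
  rows:
    - [0, 0, 0, 0]
    - [0, 0, 0, 0]
    - [0, 0, 0, 0]
    - [0, 0, 0, 0]
    - [0, 0, 0, 0]
    - [0, 0, 0, 0]
    - [0, 0, 0, 0]
    - [0, 0, 0, 0]
  grip: 4
  newtons: 60

```text
clock: 35.78
position: [0.4829, -0.1302, 0.029]
ee_rot: [0.001, 0.678, 0.735, 0.0]
contact_force: [-1.2, 0.8, 5.7]
width: 0.0104
gripper_force: 59.2
```

drive_tool:
  rows:
    - [0, 0, -0.1, 0]
    - [0, 0, -0.3, 0]
    - [0, 0, -0.7, 0]
    - [0, 0, -1.3, 0]
    - [0, 0, -2, 0]
    - [0, 0, -2.7, 0]
    - [0, 0, -3.2, 0]
    - [0, 0, -3.2, 0]

```text
clock: 36.45
position: [0.4839, -0.1307, 0.1107]
ee_rot: [0.003, 0.678, 0.735, 0.001]
contact_force: [0.6, -0.5, 0.4]
width: 0.0101
gripper_force: 58.6
```

```bash
python3 -c "
from m import *
s=get_state();print(s['contact_force'],s['width']);c,im,d=shot('w8');go(.5047,.238,.12,87.5)"
```

```text
[ 0.58047633 -0.53665686  0.39471513] 0.010101639832868603
now [ 0.4831 -0.1304  0.1094] yaw 94.6 go [14.62  2.06 -0.44] turn 1.19
```

View pics/w8.png

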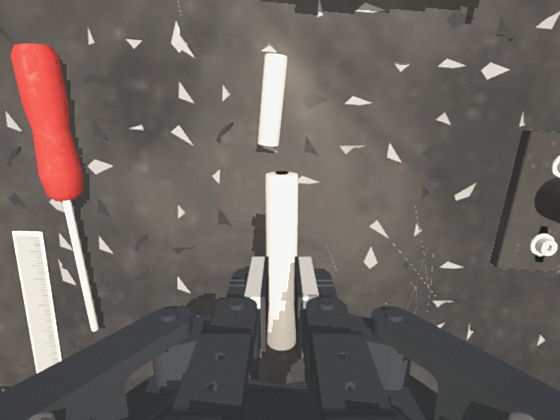

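The middle post is held level at (282,260), and the short post still lies at (273,100).

```bash
python3 - <<'E'
from m import *
c=dict(np.load("w8.npz")); e=onplane(c,np.array([282.,282.]),np.array([174.,346.]),.094)*1000; print(e.round(1),e.mean(0).round(1),np.linalg.norm(e[0]-e[1]))
P=deproj(c,c["d"]); print(P[190,282],P[330,282])
E
```

```text
[[ 479.6  -87.6   94. ]
 [ 485.7 -161.3   94. ]] [ 482.7 -124.4   94. ] 73.93018227116383
[ 0.48012924 -0.0934636   0.09485742] [ 0.48503825 -0.15290652  0.09495976]
```

drive_tool:
  rows:
    - [0.4, 0.05, -0.1, 0]
    - [1.2, 0.2, -0.3, 0.1]
    - [2.4, 0.35, -0.4, 0.2]
    - [3.7, 0.5, -0.4, 0.3]
    - [5, 0.7, -0.4, 0.4]
    - [6.3, 0.9, -0.4, 0.5]
    - [7.6, 1.1, -0.4, 0.6]
    - [8.9, 1.3, -0.4, 0.7]

```text
clock: 37.17
position: [0.4952, 0.0966, 0.1169]
ee_rot: [-0.001, 0.705, 0.71, -0.001]
contact_force: [0.5, 0.2, -0.8]
width: 0.0104
gripper_force: 58.6
```

drive_tool:
  rows:
    - [1.3, 0.2, 0, 0.1]
    - [2.6, 0.3, 0, 0.2]
    - [3.8, 0.5, 0, 0.3]
    - [4.8, 0.6, 0, 0.4]
    - [5.4, 0.7, 0, 0.5]
    - [5.7, 0.75, 0, 0.5]
    - [5.7, 0.75, 0, 0.5]
    - [5.7, 0.75, 0, 0.5]

```text
clock: 37.83
position: [0.5134, 0.2367, 0.1172]
ee_rot: [-0.0, 0.722, 0.692, -0.001]
contact_force: [0.0, 0.5, -0.3]
width: 0.0101
gripper_force: 58.6
```

```bash
python3 -c "
from m import *
s=get_state();print(s['contact_force'],s['width']);go(.5047,.238,.034,87.5)"
```

```text
[ 0.03596244  0.46090117 -0.33440298] 0.010100815885355071
now [0.5134 0.2367 0.1172] yaw 87.5 go [ 0.04 -0.34  3.33] turn 0.0
```

drive_tool:
  rows:
    - [0, -0.2, 0.3, 0]
    - [0, -0.35, 0.8, 0]
    - [0, -0.35, 1.4, 0]
    - [0, -0.35, 2, 0]
    - [0, -0.35, 2.5, 0]
    - [0, -0.35, 2.9, 0]
    - [0, -0.35, 3.1, 0]
    - [0, -0.35, 3.1, 0]

```text
clock: 38.5
position: [0.5045, 0.2363, 0.0393]
ee_rot: [-0.001, 0.723, 0.691, -0.001]
contact_force: [-0.2, 0.4, -1.4]
width: 0.01
gripper_force: 58.7
```

drive_tool:
  rows:
    - [0, 0, 0.05, 0]
    - [0, 0, 0.09, 0]
    - [0, 0, 0.13, 0]
    - [0, 0, 0.17, 0]
    - [0, 0, 0.2, 0]
    - [0, 0, 0.2, 0]
    - [0, 0, 0.2, 0]
    - [0, 0, 0.2, 0]

```text
clock: 39.17
position: [0.5056, 0.2374, 0.0357]
ee_rot: [0.0, 0.723, 0.691, 0.0]
contact_force: [-0.2, 0.3, -0.9]
width: 0.0106
gripper_force: 58.7
```

drive_tool:
  rows:
    - [0, 0, 0.03, 0]
    - [0, 0, 0.06, 0]
    - [0, 0, 0.09, 0]
    - [0, 0, 0.1, 0]
    - [0, 0, 0.1, 0]
    - [0, 0, 0.1, 0]
    - [0, 0, 0.1, 0]
    - [0, 0, 0.1, 0]

```text
clock: 39.83
position: [0.5056, 0.2374, 0.0331]
ee_rot: [0.0, 0.723, 0.691, -0.0]
contact_force: [-0.5, -0.2, -0.2]
width: 0.0104
gripper_force: 58.8
```

drive_tool:
  rows:
    - [0, 0, 0.02, 0]
    - [0, 0, 0.03, 0]
    - [0, 0, 0.03, 0]
    - [0, 0, 0.03, 0]
    - [0, 0, 0.03, 0]
    - [0, 0, 0.03, 0]
    - [0, 0, 0.03, 0]
    - [0, 0, 0.03, 0]

```text
clock: 40.5
position: [0.5056, 0.2374, 0.0331]
ee_rot: [0.0, 0.723, 0.691, 0.0]
contact_force: [-1.1, -0.3, 6.0]
width: 0.0105
gripper_force: 59.4
```

drive_tool:
  rows:
    - [0, 0, 0, 0]
    - [0, 0, 0, 0]
    - [0, 0, 0, 0]
    - [0, 0, 0, 0]
    - [0, 0, -0.3, 0]
    - [0, 0, -1.2, 0]
    - [0, 0, -2.6, 0]
    - [0, 0, -4, 0]
  grip: 28

```text
clock: 41.17
position: [0.5047, 0.2371, 0.1329]
ee_rot: [-0.001, 0.723, 0.691, -0.001]
contact_force: [0.1, -0.1, -0.5]
width: 0.0279
gripper_force: 0.0
```

```bash
python3 -c "
from m import *
go(.44,.38,.28,90)"
```

```text
now [0.5047 0.2371 0.1329] yaw 87.4 go [ 5.59 -2.86 -5.88] turn -0.4266666666666667
```

Back off upward and inspect.

drive_tool:
  rows:
    - [0, 0, -1, 0]
    - [0, 0, -2.4, 0]
    - [0.6, -0.3, -3.8, 0]
    - [1.4, -0.7, -5, 0]
    - [2.6, -1.3, -5.8, 0]
    - [4, -2, -5.9, 0]
    - [5.2, -2.8, -5.9, 0]
    - [5.4, -2.9, -5.9, 0]

```text
clock: 41.83
position: [0.4361, 0.38, 0.2811]
ee_rot: [-0.002, 0.721, 0.693, 0.001]
contact_force: [-0.6, -1.1, 0.2]
width: 0.0278
gripper_force: 0.0
```

drive_tool:
  rows:
    - [0.3, 0, 0, 0]
    - [0.5, 0, 0, 0]
    - [0.5, 0, 0, 0]
    - [0.5, 0, 0, 0]
    - [0.5, 0, 0, 0]
    - [0.5, 0, 0, 0]
    - [0.5, 0, 0, 0]
    - [0.5, 0, 0, 0]

```text
clock: 42.5
position: [0.44, 0.3875, 0.2798]
ee_rot: [0.0, 0.723, 0.691, -0.0]
contact_force: [0.4, 0.4, 0.1]
width: 0.0279
gripper_force: 0.0
```

```bash
python3 - <<'E'
from m import *
c,im,d=shot('w9'); P=deproj(c,d)
g=lambda o,a,x,y:(o[0]+np.cos(a)*x-np.sin(a)*y,o[1]+np.sin(a)*x+np.cos(a)*y)
L=(.4949,.3866),np.radians(-1.46); S=(.5292,.241),np.radians(-2.5)
for nm,(o,a),x,y,h in(("long+",L,-.0315,.04,.017),("long-",L,-.0315,-.04,.017),("tube+",L,.026,-.012,.035),("tube-",L,.026,-.044,.035),("holder rim",L,.026,.0455,.085),("mid+",S,-.0245,.03,.017),("mid-",S,-.0245,-.03,.017),("block+",S,.027,.015,.054),("block-",S,.027,-.015,.054)):
    X=g(o,a,x,y); u,v=proj(c,[*X,h]).round().astype(int)
    if 2<=v<417: print(nm,(u,v),"expect",h,"seen",np.nanpercentile(P[v-3:v+4,u-3:u+4,2],[20,50,90]).round(4))
E
```

```text
long+ (np.int64(304), np.int64(136)) expect 0.017 seen [0.0165 0.017  0.018 ]
long- (np.int64(305), np.int64(212)) expect 0.017 seen [0.0162 0.0166 0.0181]
tube+ (np.int64(363), np.int64(189)) expect 0.035 seen [0.0341 0.0347 0.0362]
tube- (np.int64(362), np.int64(220)) expect 0.035 seen [0.034  0.0346 0.0357]
holder rim (np.int64(378), np.int64(133)) expect 0.085 seen [0.0719 0.0854 0.0863]
mid+ (np.int64(345), np.int64(275)) expect 0.017 seen [0.2693 0.2714 0.2738]
mid- (np.int64(343), np.int64(323)) expect 0.017 seen [0.3112 0.3123 0.3135]
block+ (np.int64(400), np.int64(304)) expect 0.054 seen [0.0538 0.0544 0.0555]
block- (np.int64(398), np.int64(329)) expect 0.054 seen [0.3062 0.3072 0.3089]
```

View pics/w9.png

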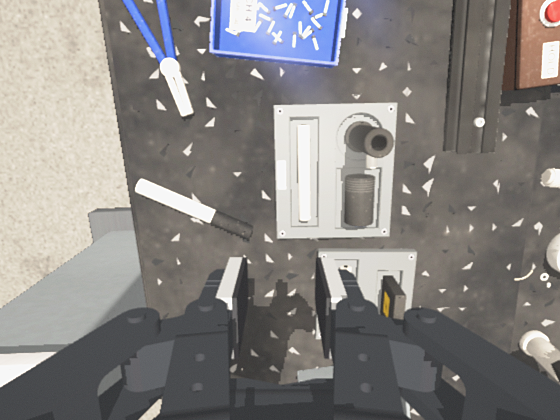

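The large kit at (305,175), (360,200) and (370,140) is seated, and the block at (392,300) stands in its slot. The fingers hide the middle post, so I'll check it with the fixed cameras' depth.

```bash
python3 - <<'E'
from h import *
o=(.5292,.241);a=np.radians(-2.5)
for n in("top","side"):
    c=eyes.camera_info(n); im,d=eyes.get_image(n); P=deproj(c,d)
    for y in(-.03,-.015,0,.015,.03):
        X=[o[0]-np.cos(a)*.0245-np.sin(a)*y,o[1]-np.sin(a)*.0245+np.cos(a)*y,.017]; u,v=proj(c,X).round().astype(int); print(n,y,P[v,u].round(4),im[v,u])
    for x,y in ((.4716,-.058),): u,v=proj(c,[x,y,.013]).round().astype(int); print("short",P[v,u].round(4),im[v,u])
E
```

```text
top -0.03 [0.5041 0.2129 0.0154] [254 253 248]
top -0.015 [0.5041 0.2277 0.0164] [254 253 250]
top 0 [0.5044 0.2427 0.0162] [254 254 250]
top 0.015 [0.5048 0.258  0.0143] [254 254 250]
top 0.03 [0.5069 0.2727 0.0163] [255 255 254]
short [ 0.4712 -0.0588  0.0096] [253 252 246]
side -0.03 [0.5037 0.2109 0.0173] [251 247 234]
side -0.015 [0.5034 0.2287 0.0184] [253 250 241]
side 0 [0.5051 0.2423 0.0173] [254 253 246]
side 0.015 [0.5049 0.2553 0.0162] [255 253 248]
side 0.03 [0.5066 0.2693 0.0158] [255 254 251]
short [ 0.4707 -0.0573  0.0126] [253 249 238]
```

All seated. Hand in.

```bash
python3 -c "
from rig import order; print(order.sign_off())"
```

```text
the job is handed in; nothing more can be done
None
```

Both kits are made up and the job is handed in: all five parts measured at their seated heights in their nests (the verdict was not reported), and the shortest post was left where it lay.

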